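# Sort two gas syringes by their plungers and charge the drawn one

### The job

Of the two gas syringes, put the one whose plunger is pushed in flat inside the steel tray, with its plunger left pushed in. Lay the one whose plunger is partly drawn out in the grey bench cradle, barrel on the two V saddles and finger flange down in the slot, let go of it, and only then take it by the thumb plate and draw its plunger out to the stop, leaving it lying in the cradle. Do not push the small metal block and the bung on the table about.

Things in the scene. Friction and masses are not known exactly. Their poses are not given: they have to be found in the camera images.
- syringe_a: one of two equal clear gas syringes with grey plungers, lying level on the table, 90 g. Origin: middle of the barrel on its axis, 15 mm above the support; +y along the axis to the nozzle, z up. Barrel 30 mm diameter, y=-55 to 55 mm; nozzle 9 mm diameter, to y=67; flat finger flange y=-59 to -55, 56 mm wide (x), 30 mm high. Read from the plungers which one is drawn out; grip across the barrel
- syringe_b: one of two equal clear gas syringes with grey plungers, lying level on the table, 90 g. Origin: middle of the barrel on its axis, 15 mm above the support; +y along the axis to the nozzle, z up. Barrel 30 mm diameter, y=-55 to 55 mm; nozzle 9 mm diameter, to y=67; flat finger flange y=-59 to -55, 56 mm wide (x), 30 mm high. Read from the plungers which one is drawn out; grip across the barrel
- plunger_a (a joint): how far the plunger of syringe_a is drawn out, m: 0 = pushed in, 0.055 = at its outer stop. It slides along the syringe's -y with about 1.5 N of friction and stays where it is left
- plunger_b (a joint): how far the plunger of syringe_b is drawn out, m: 0 = pushed in, 0.055 = at its outer stop. It slides along the syringe's -y with about 1.5 N of friction and stays where it is left
- thumb_a (a point): centre of the thumb plate on the plunger of syringe_a: a disc 28 mm in diameter, 6 mm thick along the barrel axis, on that axis, at y = -74 mm - plunger_a in the syringe's frame; the plunger's stem is 16 mm wide; frame parallel to the syringe's
- thumb_b (a point): centre of the thumb plate on the plunger of syringe_b: a disc 28 mm in diameter, 6 mm thick along the barrel axis, on that axis, at y = -74 mm - plunger_b in the syringe's frame; the plunger's stem is 16 mm wide; frame parallel to the syringe's
- nozzle_a (a point): tip of the nozzle of syringe_a, 67 mm from the barrel's middle on its axis; frame parallel to the syringe's
- nozzle_b (a point): tip of the nozzle of syringe_b, 67 mm from the barrel's middle on its axis; frame parallel to the syringe's
- cradle: grey metal bench cradle fixed to the table, base plate 70 x 130 mm, 10 mm thick. Origin: on its underside, below the middle of a seated barrel; y along it. Two V saddles, 10 mm thick (y), 52 mm wide, tops at z=39 mm, at y=38 and y=-32 mm; the barrel lies free for the fingers between them. A seated syringe's nozzle points to the cradle's +y
- seat (a point): point on the cradle, 42 mm above its origin: where the origin of the seated syringe (middle of the barrel) lies; frame parallel to the cradle's, the seated syringe's axis lies along its y, level
- slot (a point): middle of the cradle's slot for the flange, 57 mm from its origin towards -y, at z=42 mm; 9 mm wide along y (flange 4 mm), between pairs of cheeks at x=18 to 32 mm on either side, which reach up to z=52 mm, with rounded tops; the outermost cheek faces are at y=-69.5 mm. The thumb plate hangs free beyond, on the -y side
- tray: shallow open stainless tray fixed to the table, 110 (x) x 180 (y) x 15 mm high, walls and floor 4 mm. Origin: centre of its underside; floor top at z=4 mm. A pushed-in syringe is 144 mm long over all (67 mm to the nozzle tip, 77 mm to the back of the thumb plate)
- screen_end (a point): foot of the left post of the clear upright pane (nearly invisible, solid) on the white cabinet between robot and table: pane at this x, 15 mm thick with its frame, from 8 mm left of this point 0.87 m to the right (-y), up to z=0.70; cabinet top z=0.05, to 78 mm beyond the pane and 26 mm left of this point. Reach round its left. Racks and bottles at y>0.6: 0.17 high, a wash bottle 0.35
- steel_block: small metal block 30 x 46 x 24 mm standing beyond the syringes, a bystander; origin on its underside
- bung: dark grey rubber bung, 28 mm diameter, 27 mm high, a bystander standing beyond and between the syringes and the cradle; origin on its underside

How it is judged:
On the way, in this order (a step that is already met when the one before it is completed fails the run):
1. the drawn syringe lies seated in the cradle, flange in the slot, let go, its plunger not yet drawn to the stop (x of syringe_a in the frame of cradle between -0.004 and 0.004 m and y of syringe_a in the frame of cradle between -0.005 and 0.005 m and z of syringe_a in the frame of cradle between 0.038 and 0.046 m and x of nozzle_a in the frame of cradle between -0.006 and 0.006 m and y of nozzle_a in the frame of cradle above 0.06 m and z of nozzle_a in the frame of cradle between 0.036 and 0.048 m and value of joint plunger_a below 0.046 m and contact force between syringe_a and the fingers below 0.1 N), for 0.2 s.
2. its plunger is drawn out to the stop while it lies in the cradle (x of syringe_a in the frame of cradle between -0.004 and 0.004 m and y of syringe_a in the frame of cradle between -0.005 and 0.005 m and z of syringe_a in the frame of cradle between 0.038 and 0.046 m and x of nozzle_a in the frame of cradle between -0.006 and 0.006 m and y of nozzle_a in the frame of cradle above 0.06 m and z of nozzle_a in the frame of cradle between 0.036 and 0.048 m and value of joint plunger_a above 0.051 m), for 0.2 s.
At the end, for the whole second after the job is handed in: The drawn syringe lies in the cradle, nozzle to the cradle's +y, barrel middle within 4 mm (5 mm lengthwise) and nozzle tip within 6 mm of place, plunger within 4 mm of its outer stop; the other lies flat on the floor of the tray, wholly inside, plunger within 6 mm of home; both released, at rest (all of step 2 and x of nozzle_b in the frame of tray between -0.052 and 0.052 m and y of nozzle_b in the frame of tray between -0.087 and 0.087 m and z of each of nozzle_b, thumb_b in the frame of tray below 0.027 m and x of thumb_b in the frame of tray between -0.052 and 0.052 m and y of thumb_b in the frame of tray between -0.087 and 0.087 m and z of syringe_b in the frame of tray between 0.014 and 0.024 m and value of joint plunger_b below 0.006 m and linear speed of each of syringe_a, syringe_b below 0.02 m/s); the robot touches nothing.
It fails at once if the pushed-in plunger is drawn out by more than 10 mm (value of joint plunger_b above 0.01 m).
It fails at once if the metal block or the bung is pushed more than 30 mm from its place (distance of any of steel_block, bung from where it was at the start of the episode above 0.03 m).
It also fails if it takes over 48 s, if anything falls off the work surface, if the arm or the gripper's body presses on something with over 40 N, if the wrist force passes 120 N, or if a joint passes its speed limit or range.

### The arm

A 7-joint arm with a two-finger parallel gripper is mounted at the origin on a cart in front of the work surface, level with it; the furniture and walls round the work are solid. World frame = base frame: x ahead of the robot, y to its left, z up, the work surface at z = 0. Lengths are in m, angles in rad, forces in N, time in s.
With the tool pointing down it reaches from about 0.4 to 0.75 m from the base axis. Payload 19.5 kg.
Tool frame: the origin (TCP) lies at the centre of the arm's flange, where the gripper is bolted on; the fingertips stand 173 mm ahead of it and the grasp point (between the pads) lies 155 mm ahead of it; z points along the fingers, y is the line along which they close (so a half turn about z gives the same grasp; the last joint's range is limited). The gripper opens to 85 mm and grips with 20 to 120 N. Pads are 22 mm wide; open, the fingers measure 114 mm over their backs; the gripper's body (76 mm by 85 mm) begins 54 mm behind the grasp point. The pads swing forward as they close: fully open they stand 13 mm farther back than shut.
Start: joints at [1.243, 0.707, -0.028, 1.485, 0.022, 0.951, -0.075], TCP at [0.162, -0.552, 0.405] pointing down, gripper open.
Joint ranges: [-2.71, 2.71], [-0.32, 2.16], [-1.57, 1.52], [0, 2.45], [-1.46, 4.6], [0, 2.02], [-2.83, 2.83]. Speed limits (rad/s): [1.89, 1.89, 2.57, 2.57, 3.01, 3.01, 3.01].

### API

Orientations are given as a 3x3 rotation matrix whose columns are the frame's x, y, z axes.
In Python, from bench import robot, viewer gives the robot as it stands.
- The arm moves only by the tool servo_tool, never from a script. Its argument "rows" is a list of rows, each an object of numbers: "claw": the opening, from -1 (shut) to 1 (fully open); "x", "y", "z": the shift along the tool's x, y, z in mm; "wx", "wy", "wz": the turn, a rotation vector about the tool's x, y, z in degrees. A call has exactly 5 rows; each row shifts and turns the commanded pose from where the row before left it, along the tool's axes as they then stand; what a row does not reach is not made up. A row lasts 1/12 s, in which the tool goes at most 41.7 mm and 7.16 degrees, less where a joint would pass 70% of its speed; a pose out of reach is approached as far as the arm can. A call is refused whole if a number of a shift passes 41.7 or a number of a turn 7.16, either way. A call with a gripper value outside its range is refused whole. The fingers move at their own pace and stop on an object; "squeeze" is the grip in N (left out, the last holds). Time passes only in rows, so rows that do not move let the fingers close, or fill a call up. It gives the time, the measured TCP pose, the force, the opening and the grip force at its end, in the units of the state.
- robot.state(): the state, without advancing time (a new reading comes with each control period).
- viewer.camera(name): name is "side" or "top" or "wrist"; returns (picture, depth): 384x512x3 uint8, red, green, blue; 384x512 float32, m along the optical axis (not along the pixel's ray), 0 where there is no reading.
- viewer.calibration(name): a dict with "mtx" (3x3 intrinsics, pixels), "dist_coeffs" ([k1, k2, p1, p2, k3] as OpenCV has them; the pictures are not rectified), "origin" and "rotation" of the camera in the world; the wrist camera has in their place "mount" (4x4, takes a point from camera to tool coordinates, whose origin is the TCP and whose axes are the flange's). Camera axes: x right, y up, looking along -z (the intrinsics and any distortion apply to the point x, -y, -z); pixel columns grow to the right and rows downward; lengths in m; the calibration is good to about 2 mm. A picture is of the moment at which its call begins: read the wrist's pose just before it. calibration takes no time and is no camera call.
- robot.finish_job(): hands the job in; it is judged then, once.
The state is a dict: "clock": time; "joint_pos": joint angles; "dq": joint speeds; "joint_efforts": joint torques, N m; "eef_pos": TCP position; "tcp_rot": TCP orientation; "contact_force": force on the tool from outside, world axes, zero at the start; "moment": the same for the moment, N m; "opening": finger opening in m; "grip_force": force on a finger pad.
Only numpy, scipy, OpenCV 4.12 (cv2) and the standard library are available. Lean on these libraries where they do the work, as an engineer would, in place of code of your own. Each camera call takes 0.05 s, during which the arm holds its last target. There are 200 camera calls.

## Working session

There is one attempt and no reset: what is moved stays moved. The work goes in short steps, Python scripts to look and compute and a tool call to move; the robot and the scene stay as the last step left them, time stands still between calls to the robot, and variables do not carry over. Pictures are saved under pics/ and viewed, at most 10 in all, crops included, and the job is handed in when it is done.

Besides the shell and the picture viewer there is one more tool, called as a command line: name --argument value ..., lists and objects as JSON in quotes. servo_tool: Moves the arm, as the interface text tells. Its arguments: {"type":"object","properties":{"rows":{"type":"array","items":{"type":"object","properties":{"claw":{"type":"number"},"x":{"type":"number"},"y":{"type":"number"},"z":{"type":"number"},"wx":{"type":"number"},"wy":{"type":"number"},"wz":{"type":"number"}}}},"squeeze":{"type":"number"}},"required":["rows"]}

```bash
ls; mkdir -p pics
python3 - <<'E'
from bench import robot, viewer
import cv2, numpy as np
s=robot.state(); print(s)
ims=[]
for n in ("side","top"):
    im,d=viewer.camera(n); cv2.imwrite(f"pics/{n}0.png",im[:,:,::-1]); np.save(f"pics/{n}0.npy",d)
    print(n,viewer.calibration(n))
print(viewer.calibration("wrist"))
E
```

```text
pics
{'clock': 0.0, 'joint_pos': array([ 1.24328989,  0.70711589, -0.02765965,  1.48498866,  0.02198324,
        0.95089281, -0.07551414]), 'dq': array([-0.00022049, -0.00020952, -0.00041163,  0.00287929, -0.00013166,
       -0.00032284, -0.00118437]), 'joint_efforts': array([ 2.78435664e-04, -8.83219886e+01,  1.23472821e+00, -2.36159420e+01,
        1.70456304e-02,  6.64491832e-03,  3.53047153e-05]), 'eef_pos': array([ 0.16211327, -0.5516019 ,  0.404222  ]), 'tcp_rot': array([[ 9.59432215e-01,  2.81939235e-01, -3.05491461e-04],
       [ 2.81939401e-01, -9.59431628e-01,  1.06076188e-03],
       [ 5.97222330e-06, -1.10385920e-03, -9.99999391e-01]]), 'contact_force': array([-0.62315049,  1.14864226,  0.19599367]), 'moment': array([0.04079397, 0.02548113, 0.03013093]), 'grip_force': 0.0, 'opening': 0.08547523834437824}
side {'mtx': array([[407.67890802,   0.        , 255.54909601],
       [  0.        , 407.67890802, 192.7520949 ],
       [  0.        ,   0.        ,   1.        ]]), 'dist_coeffs': array([-0.14761617,  0.        ,  0.        ,  0.        ,  0.        ]), 'origin': array
[... 564 characters left out ...]
       [-0.99991433,  0.0123096 ,  0.00445154],
       [ 0.00537609,  0.07612515,  0.99708378]])}
{'mtx': array([[289.2146317 ,   0.        , 256.93661634],
       [  0.        , 289.2146317 , 189.62834235],
       [  0.        ,   0.        ,   1.        ]]), 'dist_coeffs': array([-0.04745815,  0.        ,  0.        ,  0.        ,  0.        ]), 'mount': array([[ 5.49540462e-04,  9.59764240e-01,  2.80806520e-01,
         7.05025969e-02],
       [ 9.99999731e-01, -3.90991771e-04, -6.20642266e-04,
        -3.26555555e-04],
       [-4.85877214e-04,  2.80806785e-01, -9.59764197e-01,
         3.11172983e-02],
       [ 0.00000000e+00,  0.00000000e+00,  0.00000000e+00,
         1.00000000e+00]])}
```

View both.

View pics/top0.png

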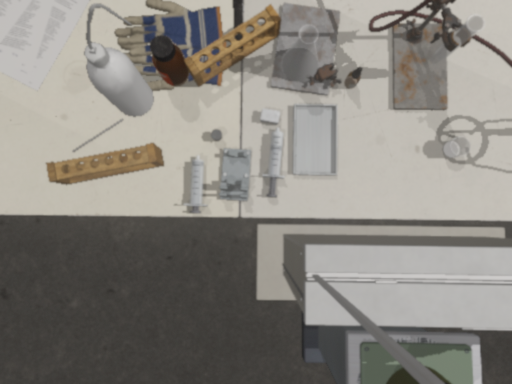

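View pics/side0.png

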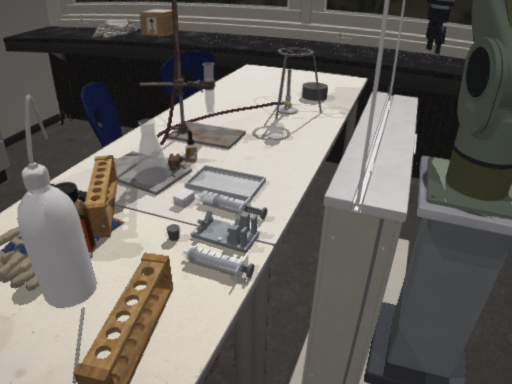

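```bash
cat > h.py <<'E'
import numpy as np, cv2
from bench import robot, viewer
def cam(name,s=None):
    c=viewer.calibration(name)
    if name=="wrist":
        M=c["mount"]; R=s["tcp_rot"]@M[:3,:3]; o=s["eef_pos"]+s["tcp_rot"]@M[:3,3]
    else: R,o=c["rotation"],c["origin"]
    return c["mtx"],c["dist_coeffs"],R,o
def rays(C,uv):
    K,D,R,o=C
    p=cv2.undistortPoints(np.array(uv,float).reshape(-1,1,2),K,D).reshape(-1,2)
    return np.c_[p[:,0],-p[:,1],-np.ones(len(p))]@R.T, o
def at_depth(C,uv,d):
    v,o=rays(C,uv); return o+v*np.asarray(d).reshape(-1,1)
def at_z(C,uv,z):
    v,o=rays(C,uv); return o+v*((z-o[2])/v[:,2])[:,None]
def project(C,P):
    K,D,R,o=C
    q=(np.atleast_2d(P)-o)@R; q=q*[1,-1,-1]
    return cv2.projectPoints(q,np.zeros(3),np.zeros(3),K,D)[0].reshape(-1,2)
def tri(Cs,uvs):
    A=np.zeros((3,3));b=np.zeros(3)
    for C,uv in zip(Cs,uvs):
        v,o=rays(C,[uv]);v=v[0]/np.linalg.norm(v);P=np.eye(3)-np.outer(v,v);A+=P;b+=P@o
    return np.linalg.solve(A,b)
E
python3 - <<'E'
from h import *
np.set_printoptions(precision=3,suppress=True)
d=np.load("pics/top0.npy");C=cam("top")
pts={"foot":(308,278),"cabcorner":(305,246),"cabcornerR":(305,325),"cradle":(236,172),"cradTop":(236,150),"cradBot":(236,198),"sL_noz":(196,157),"sL_thumb":(195,208),"sR_noz":(277,128),"sR_thumb":(272,193),"tray":(315,140),"block":(271,116),"bung":(216,135),"edge":(150,216)}
for k,p in pts.items():
    print(k,at_depth(C,[p],d[p[1],p[0]])[0],at_z(C,[p],0.015)[0])
im=cv2.imread("pics/top0.png")[100:225,150:350]
cv2.imwrite("pics/topc.png",cv2.resize(im,None,fx=4,fy=4,interpolation=cv2.INTER_CUBIC))
E
```

```text
foot [0.286 0.262 0.037] [0.283 0.258 0.015]
cabcorner [0.362 0.27  0.042] [0.36  0.266 0.015]
cabcornerR [-0.019  0.171 -0.658] [0.171 0.266 0.015]
cradle [0.541 0.439 0.013] [0.541 0.438 0.015]
cradTop [0.598 0.44  0.01 ] [0.597 0.439 0.015]
cradBot [0.476 0.438 0.011] [0.476 0.437 0.015]
sL_noz [0.577 0.538 0.021] [0.578 0.539 0.015]
sL_thumb [0.45  0.538 0.016] [0.45  0.538 0.015]
sR_noz [0.653 0.337 0.019] [0.654 0.337 0.015]
sR_thumb [0.489 0.348 0.022] [0.49  0.348 0.015]
tray [0.627 0.239 0.005] [0.625 0.241 0.015]
block [0.682 0.353 0.023] [0.685 0.352 0.015]
bung [0.632 0.489 0.026] [0.634 0.49  0.015]
edge [0.429 0.653 0.   ] [0.429 0.649 0.015]
```

View pics/topc.png

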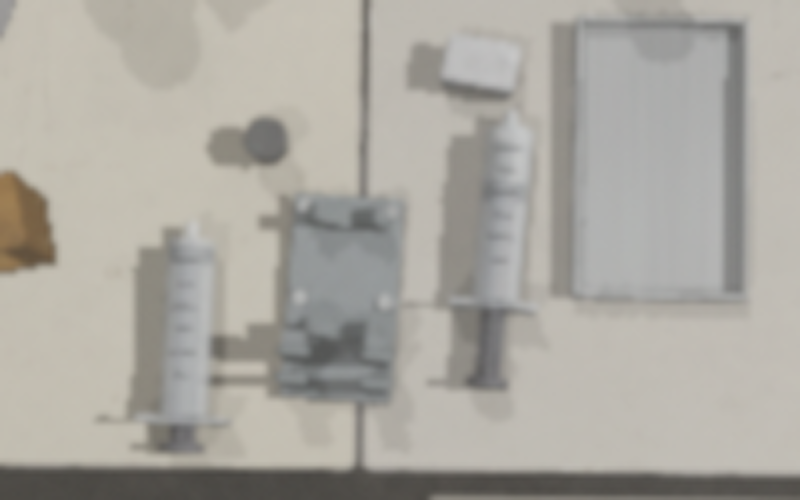

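servo_tool --rows '[{"z":-41,"claw":1},{"z":-41,"claw":1},{"z":-41,"claw":1},{"z":-41,"claw":1,"wx":-4},{"z":-41,"claw":1,"wx":-4}]'

```text
$.rows[0]: bad value
```

```bash
cat >> h.py <<'E'
import json,os
def log():
    s=robot.state()
    with open("log.jsonl","a") as f: f.write(json.dumps([list(s["joint_pos"]),list(s["eef_pos"]),s["tcp_rot"].tolist()])+"\n")
    return s
E
python3 - <<'E'
from h import *
np.set_printoptions(precision=3,suppress=True)
s=log(); print(s["clock"],s["joint_pos"],s["eef_pos"],s["tcp_rot"])
E
```

```text
0.1 [ 1.243  0.707 -0.028  1.485  0.022  0.951 -0.075] [ 0.162 -0.552  0.404] [[ 0.959  0.282 -0.   ]
 [ 0.282 -0.959  0.001]
 [-0.    -0.001 -1.   ]]
```

servo_tool --rows '[{"x":0,"y":0,"z":-41,"wx":0,"wy":0,"wz":0,"claw":1},{"x":0,"y":0,"z":-41,"wx":0,"wy":0,"wz":0,"claw":1},{"x":0,"y":0,"z":-41,"wx":0,"wy":0,"wz":0,"claw":1},{"x":0,"y":0,"z":-41,"wx":-4,"wy":0,"wz":0,"claw":1},{"x":0,"y":0,"z":-41,"wx":-4,"wy":0,"wz":0,"claw":1}]' --squeeze 30

```text
clock: 0.52
eef_pos: [0.1613, -0.5489, 0.6112]
tcp_rot: [[0.959, 0.279, 0.04], [0.282, -0.95, -0.136], [-0.0, 0.141, -0.99]]
contact_force: [-0.1, -0.5, -0.5]
opening: 0.0855
grip_force: 0.0
```

Run:
```python
from h import *
np.set_printoptions(precision=3,suppress=True)
s=log(); print(s["clock"],s["joint_pos"],s["eef_pos"],s["tcp_rot"])
```

```text
0.5167 [ 1.235  0.528 -0.016  1.102  0.017  1.37  -0.066] [ 0.161 -0.549  0.611] [[ 0.959  0.279  0.04 ]
 [ 0.282 -0.95  -0.136]
 [-0.     0.141 -0.99 ]]
```

```bash
cat >> h.py <<'E'
from scipy.spatial.transform import Rotation as Ro
def plan(p,R,p2,R2,n):
    """n rows from commanded (p,R) to (p2,R2): straight, even; prints rounded rows, returns end pose"""
    w=(Ro.from_matrix(R).inv()*Ro.from_matrix(R2)).as_rotvec()/n
    out=[];
    for k in range(n):
        tgt=p+(p2-p)/(n-k)
        d=R.T@(tgt-p)*1000; d=np.round(d,0); wd=np.round((Ro.from_matrix(R).inv()*Ro.from_matrix(R2)).as_rotvec(degrees=True)/(n-k),1)
        out.append([*d,*wd]); p=p+R@d/1000; R=R@Ro.from_rotvec(wd,degrees=True).as_matrix()
    return out,p,R
def show(rows):
    for r in rows: print(r[:3],r[3:], "" if max(map(abs,r[:3]))<=41.7 and max(map(abs,r[3:]))<=7.16 else "TOO BIG")
E
python3 - <<'E'
from h import *
np.set_printoptions(precision=3,suppress=True)
s=robot.state()
az=np.arctan2(s["eef_pos"][1],s["eef_pos"][0]);u=np.array([np.cos(az),np.sin(az),0])
R2=np.c_[np.cross([0,0,1],u),[0,0,1],u]
print(np.degrees(az))
r,p,R=plan(s["eef_pos"],s["tcp_rot"],.49*u+[0,0,.93],R2,15)
show(r); print(p,R)
E
```

```text
-73.62640371982215
[np.float64(-0.0), np.float64(-2.0), np.float64(-22.0)] [np.float64(-5.5), np.float64(0.0), np.float64(-0.0)] 
[np.float64(-0.0), np.float64(-0.0), np.float64(-22.0)] [np.float64(-5.5), np.float64(0.0), np.float64(-0.0)] 
[np.float64(-0.0), np.float64(2.0), np.float64(-22.0)] [np.float64(-5.5), np.float64(0.0), np.float64(-0.0)] 
[np.float64(-0.0), np.float64(4.0), np.float64(-22.0)] [np.float64(-5.4), np.float64(0.0), np.float64(-0.0)] 
[np.float64(-0.0), np.float64(6.0), np.float64(-21.0)] [np.float64(-5.5), np.float64(0.0), np.float64(-0.0)] 
[np.float64(-0.0), np.float64(8.0), np.float64(-20.0)] [np.float64(-5.4), np.float64(0.0), np.float64(-0.0)] 
[np.float64(-0.0), np.float64(10.0), np.float64(-20.0)] [np.float64(-5.5), np.float64(0.0), np.float64(-0.0)] 
[np.float64(-0.0), np.float64(11.0), np.float64(-19.0)] [np.float64(-5.4), np.float64(0.0), np.float64(-0.0)] 
[np.float64(-0.0), np.float64(13.0), np.float64(-17.0)] [np.float64(-5.5), np.float64(0.0), np.float64(0.0)] 
[np.float64(-0.0), np.float64(15.0), np.float64(-16.0)] [np.float64(-5.4), np.float64(0.0), np.float64(0.0)] 
[np.float64(-0.0), np.float64(16.0), np.float64(-15.0)] [np.float64(-5.5), np.float64(0.0), np.float64(0.0)] 
[np.float64(-0.0), np.float64(18.0), np.float64(-13.0)] [np.float64(-5.4), np.float64(0.0), np.float64(0.0)] 
[np.float64(-0.0), np.float64(19.0), np.float64(-11.0)] [np.float64(-5.5), np.float64(0.0), np.float64(0.0)] 
[np.float64(-0.0), np.float64(20.0), np.float64(-10.0)] [np.float64(-5.4), np.float64(0.0), np.float64(0.0)] 
[np.float64(-0.0), np.float64(20.0), np.float64(-7.0)] [np.float64(-5.5), np.float64(0.0), np.float64(0.0)] 
[ 0.138 -0.471  0.93 ] [[ 0.959 -0.     0.282]
 [ 0.282  0.    -0.959]
 [-0.     1.     0.   ]]
```

servo_tool --rows '[{"x":0,"y":-2,"z":-22,"wx":-5.5,"wy":0,"wz":0,"claw":1},{"x":0,"y":0,"z":-22,"wx":-5.5,"wy":0,"wz":0,"claw":1},{"x":0,"y":2,"z":-22,"wx":-5.5,"wy":0,"wz":0,"claw":1},{"x":0,"y":4,"z":-22,"wx":-5.4,"wy":0,"wz":0,"claw":1},{"x":0,"y":6,"z":-21,"wx":-5.5,"wy":0,"wz":0,"claw":1}]'

```text
clock: 0.93
eef_pos: [0.1538, -0.5234, 0.7179]
tcp_rot: [[0.959, 0.229, 0.164], [0.282, -0.78, -0.559], [0.0, 0.583, -0.813]]
contact_force: [0.4, -0.8, 0.3]
opening: 0.0854
grip_force: 0.0
```

servo_tool --rows '[{"x":0,"y":8,"z":-20,"wx":-5.4,"wy":0,"wz":0,"claw":1},{"x":0,"y":10,"z":-20,"wx":-5.5,"wy":0,"wz":0,"claw":1},{"x":0,"y":11,"z":-19,"wx":-5.4,"wy":0,"wz":0,"claw":1},{"x":0,"y":13,"z":-17,"wx":-5.5,"wy":0,"wz":0,"claw":1},{"x":0,"y":15,"z":-16,"wx":-5.4,"wy":0,"wz":0,"claw":1}]'

```text
clock: 1.35
eef_pos: [0.1461, -0.4971, 0.8235]
tcp_rot: [[0.959, 0.129, 0.251], [0.282, -0.438, -0.854], [0.0, 0.89, -0.456]]
contact_force: [0.5, -0.7, -0.1]
opening: 0.0853
grip_force: 0.0
```

servo_tool --rows '[{"x":0,"y":16,"z":-15,"wx":-5.5,"wy":0,"wz":0,"claw":1},{"x":0,"y":18,"z":-13,"wx":-5.4,"wy":0,"wz":0,"claw":1},{"x":0,"y":19,"z":-11,"wx":-5.5,"wy":0,"wz":0,"claw":1},{"x":0,"y":20,"z":-10,"wx":-5.4,"wy":0,"wz":0,"claw":1},{"x":0,"y":20,"z":-7,"wx":-5.5,"wy":0,"wz":0,"claw":1}]'

```text
clock: 1.77
eef_pos: [0.1382, -0.4706, 0.9298]
tcp_rot: [[0.959, -0.001, 0.282], [0.282, 0.003, -0.959], [0.0, 1.0, 0.003]]
contact_force: [-0.5, -0.8, 1.0]
opening: 0.0855
grip_force: 0.0
```

Run:
```python
from h import *
np.set_printoptions(precision=3,suppress=True)
s=log(); print(s["clock"],s["joint_pos"],s["eef_pos"])
```

```text
1.7667 [ 1.151  0.158  0.062  1.055  0.206  0.363 -0.203] [ 0.138 -0.471  0.93 ]
```

servo_tool --rows '[{"x":41,"y":0,"z":-1.7,"wx":0,"wy":4.8,"wz":0,"claw":1},{"x":41,"y":0,"z":-1.7,"wx":0,"wy":4.8,"wz":0,"claw":1},{"x":41,"y":0,"z":-1.7,"wx":0,"wy":4.8,"wz":0,"claw":1},{"x":41,"y":0,"z":-1.7,"wx":0,"wy":4.8,"wz":0,"claw":1},{"x":41,"y":0,"z":-1.7,"wx":0,"wy":4.8,"wz":0,"claw":1}]'

```text
clock: 2.18
eef_pos: [0.3196, -0.3735, 0.9282]
tcp_rot: [[0.759, 0.001, 0.651], [0.651, -0.003, -0.759], [0.001, 1.0, -0.003]]
contact_force: [1.1, -1.2, 0.0]
opening: 0.0848
grip_force: 0.0
```

servo_tool --rows '[{"x":41,"y":0,"z":-1.7,"wx":0,"wy":4.8,"wz":0,"claw":1},{"x":41,"y":0,"z":-1.7,"wx":0,"wy":4.8,"wz":0,"claw":1},{"x":41,"y":0,"z":-1.7,"wx":0,"wy":4.8,"wz":0,"claw":1},{"x":41,"y":0,"z":-1.7,"wx":0,"wy":4.8,"wz":0,"claw":1},{"x":41,"y":0,"z":-1.7,"wx":0,"wy":4.8,"wz":0,"claw":1}]'

```text
clock: 2.6
eef_pos: [0.4435, -0.2116, 0.9285]
tcp_rot: [[0.429, 0.002, 0.903], [0.903, -0.002, -0.429], [0.001, 1.0, -0.002]]
contact_force: [0.5, -0.7, -0.1]
opening: 0.0854
grip_force: 0.0
```

Run:
```python
from h import *
np.set_printoptions(precision=3,suppress=True)
s=log(); print(s["clock"],s["joint_pos"],s["eef_pos"])
```

```text
2.6 [ 0.497  0.162 -0.199  1.051  0.388  0.385 -0.332] [ 0.443 -0.212  0.928]
```

servo_tool --rows '[{"x":41,"y":0,"z":-1.7,"wx":0,"wy":4.8,"wz":0,"claw":1},{"x":41,"y":0,"z":-1.7,"wx":0,"wy":4.8,"wz":0,"claw":1},{"x":41,"y":0,"z":-1.7,"wx":0,"wy":4.8,"wz":0,"claw":1},{"x":41,"y":0,"z":-1.7,"wx":0,"wy":4.8,"wz":0,"claw":1},{"x":41,"y":0,"z":-1.7,"wx":0,"wy":4.8,"wz":0,"claw":1}]'

```text
clock: 3.02
eef_pos: [0.4908, -0.0133, 0.9288]
tcp_rot: [[0.024, 0.002, 1.0], [1.0, -0.002, -0.024], [0.002, 1.0, -0.002]]
contact_force: [1.0, -0.6, 0.7]
opening: 0.0853
grip_force: 0.0
```

servo_tool --rows '[{"x":41,"y":0,"z":-1.7,"wx":0,"wy":4.8,"wz":0,"claw":1},{"x":41,"y":0,"z":-1.7,"wx":0,"wy":4.8,"wz":0,"claw":1},{"x":41,"y":0,"z":-1.7,"wx":0,"wy":4.8,"wz":0,"claw":1},{"x":41,"y":0,"z":-1.7,"wx":0,"wy":4.8,"wz":0,"claw":1},{"x":41,"y":0,"z":-1.7,"wx":0,"wy":4.8,"wz":0,"claw":1}]'

```text
clock: 3.43
eef_pos: [0.4533, 0.1871, 0.9292]
tcp_rot: [[-0.384, 0.002, 0.923], [0.923, -0.001, 0.384], [0.002, 1.0, -0.001]]
contact_force: [1.3, 0.2, -0.5]
opening: 0.0852
grip_force: 0.0
```

Run:
```python
from h import *
np.set_printoptions(precision=3,suppress=True)
s=log(); print(s["clock"],s["joint_pos"],s["eef_pos"],s["tcp_rot"])
```

```text
3.4333 [-0.154  0.172 -0.465  1.046  0.569  0.413 -0.453] [0.453 0.187 0.929] [[-0.384  0.002  0.923]
 [ 0.923 -0.001  0.384]
 [ 0.002  1.    -0.001]]
```

```bash
cat > fk.py <<'E'
from h import *
import itertools
from scipy.optimize import least_squares
def rot(ax,a): return Ro.from_euler(ax,a).as_matrix()
def chain(q,par,s):
    h,x0,L1,a1,L2,a2,L3,yaw=par
    R=rot('z',s[0]*q[0]);p=np.array([0,0,h])+R@[x0,0,0];pts=[p]
    R=R@rot('y',q[1])@rot('z',s[1]*q[2]);p=p+R@[a1,0,L1];pts.append(p)
    R=R@rot('y',q[3]);p=p+R@[a2,0,L2];pts.append(p)
    R=R@rot('z',s[2]*q[4])@rot('y',q[5])@rot('z',s[3]*q[6]);p=p+R@[0,0,L3];pts.append(p)
    return pts,R@rot('z',yaw)
def fit():
    D=[json.loads(l) for l in open("log.jsonl")];best=None
    for s in itertools.product((-1,1),repeat=4):
        f=lambda v:np.concatenate([np.r_[chain(q,v,s)[0][-1]-p,.2*(chain(q,v,s)[1]-np.array(R)).ravel()] for q,p,R in D])
        for y0 in(0,np.pi/2,np.pi,-np.pi/2):
            r=least_squares(f,[.316,0,.52,0,.29,0,.143,y0])
            if best is None or r.cost<best[0]: best=(r.cost,r.x,s,np.abs(r.fun).max())
    return best
if __name__=="__main__":
    np.set_printoptions(precision=4,suppress=True)
    b=fit();print(b);json.dump([list(b[1]),b[2]],open("fk.json","w"))
    for l in open("log.jsonl"): print(np.array(chain(json.loads(l)[0],b[1],b[2])[0]).round(3).tolist())
E
python3 fk.py
```

```text
(np.float64(0.0015732484622550432), array([ 0.2461,  0.057 ,  0.5874, -0.1313,  0.3088,  0.0266,  0.1711,
        1.5708]), (-1, -1, -1, -1), np.float64(0.03117339697168961))
[[0.018, -0.054, 0.246], [0.106, -0.322, 0.778], [0.189, -0.542, 0.577], [0.189, -0.542, 0.406]]
[[0.019, -0.054, 0.246], [0.077, -0.227, 0.82], [0.183, -0.515, 0.775], [0.189, -0.538, 0.605]]
[[0.023, -0.052, 0.246], [0.016, -0.015, 0.847], [0.121, -0.294, 0.93], [0.169, -0.458, 0.931]]
[[0.05, -0.027, 0.246], [0.01, -0.035, 0.847], [0.294, -0.126, 0.931], [0.448, -0.199, 0.93]]
[[0.056, 0.009, 0.246], [0.051, -0.052, 0.845], [0.298, 0.114, 0.932], [0.456, 0.18, 0.931]]
```

```bash
python3 - <<'E'
s=open('fk.py').read()
s=s.replace("L3,yaw=par","L3,yaw,y1,y2,y3=par").replace("[a1,0,L1]","[a1,y1,L1]").replace("[a2,0,L2]","[a2,y2,L2]").replace("R@[x0,0,0]","R@[x0,y3,0]").replace(".143,y0]",".143,y0,0,0,0]")
open('fk.py','w').write(s)
E
python3 fk.py
```

```text
(np.float64(2.7228535513643458e-09), array([ 0.3128, -0.0001,  0.5213, -0.    ,  0.29  ,  0.0001,  0.1358,
        1.5708, -1.6785,  1.6567, -0.0101]), (-1, -1, -1, -1), np.float64(5.0517901351687655e-05))
[[-0.01, -0.003, 0.313], [-1.478, -0.897, 0.679], [0.162, -0.552, 0.54], [0.162, -0.552, 0.404]]
[[-0.01, -0.003, 0.313], [-1.5, -0.826, 0.75], [0.156, -0.53, 0.746], [0.161, -0.549, 0.611]]
[[-0.009, -0.004, 0.313], [-1.548, -0.668, 0.844], [0.1, -0.34, 0.929], [0.138, -0.471, 0.93]]
[[-0.005, -0.009, 0.313], [-0.428, -1.651, 0.774], [0.321, -0.153, 0.929], [0.443, -0.212, 0.928]]
[[0.001, -0.01, 0.313], [1.053, -1.365, 0.697], [0.328, 0.135, 0.929], [0.453, 0.187, 0.929]]
```

```bash
cat > ik.py <<'E'
from fk import *
par,S=json.load(open("fk.json"));par=np.array(par)
tot=par[8]+par[9];par[8]=0;par[9]=tot
LO=np.array([-2.71,-.32,-1.57,0,-1.46,0,-2.83]);HI=np.array([2.71,2.16,1.52,2.45,4.6,2.02,2.83])
def fkp(q):
    pts,R=chain(q,par,S);return pts,R
def clear(q):
    pts,R=fkp(q);pts=pts+[pts[-1]+R@[0,0,.175]];P=[];r=[]
    for i in range(4):
        t=np.linspace(0,1,40)[:,None];P.append(pts[i]*(1-t)+pts[i+1]*t)
    P=np.vstack(P)
    d=np.maximum(np.maximum(np.array([.278,-9,-9])-P,P-np.array([.294,.270,.70])),0)
    return np.linalg.norm(d,axis=1).min()
def pose(g,t,flip,back=0.155,pitch=0):
    z=np.array([0,-np.sin(t),-np.cos(t)]);x=np.array([flip,0,0]);y=np.cross(z,x)
    R=np.c_[x,y,z]
    R=rot('y',pitch)@R
    return np.array(g)-R[:,2]*back,R
def jac(q,e=1e-6):
    p0,R0=fkp(q);J=np.zeros((6,7))
    for i in range(7):
        q2=np.array(q,float);q2[i]+=e;p,R=fkp(q2)
        J[:3,i]=(p[-1]-p0[-1])/e;J[3:,i]=Ro.from_matrix(R@R0.T).as_rotvec()/e
    return J,p0[-1],R0
def solve(p,R,q0):
    f=lambda q:np.r_[fkp(q)[0][-1]-p,.2*Ro.from_matrix(fkp(q)[1].T@R).as_rotvec(),1e-4*(q-q0)]
    r=least_squares(f,np.clip(q0,LO+.02,HI-.02),bounds=(LO+.01,HI-.01))
    return r.x,np.abs(r.fun[:6]).max()
E
python3 - <<'E'
from ik import *
np.set_printoptions(precision=2,suppress=True)
rng=np.random.default_rng(0)
T={"a":(.585,.343,.02),"crad":(.541,.439,.045),"b":(.52,.538,.02),"tray":(.627,.25,.025)}
for k,g in T.items():
  for flip in(1,-1):
    for t in(0,.25,.5,.75):
      p,R=pose(g,t,flip);best=(-1,None)
      for _ in range(25):
        q,e=solve(p,R,rng.uniform(LO,HI))
        if e<1e-3:
            c=clear(q)
            if c>best[0]:best=(c,q)
      print(k,flip,t,round(best[0],3),best[1])
E
```

```text
a 1 0 0.057 [-0.95  1.45  1.2   1.24 -1.32  1.27 -1.34]
a 1 0.25 0.07 [-0.98  1.5   1.25  1.04 -1.09  1.34 -1.61]
a 1 0.5 0.06 [-0.95  1.51  1.05  0.77 -0.65  1.42 -1.95]
a 1 0.75 0.036 [-0.89  1.66  1.25  0.36 -0.66  1.78 -2.11]
a -1 0 0.017 [-0.84  1.27  0.72  1.23 -0.89  0.95  1.6 ]
a -1 0.25 0.035 [-0.89  1.34  0.73  1.03 -0.57  1.1   1.27]
a -1 0.5 0.051 [-0.93  1.47  0.88  0.77 -0.49  1.38  1.12]
a -1 0.75 0.03 [-0.87  1.61  0.88  0.35 -0.31  1.75  0.95]
crad 1 0 0.096 [-1.05  1.36  1.05  1.14 -1.14  1.2  -1.61]
crad 1 0.25 0.105 [-1.07  1.5   1.33  0.88 -1.12  1.49 -1.82]
crad 1 0.5 0.079 [-1.    1.59  1.4   0.48 -1.    1.73 -2.09]
crad 1 0.75 -1 None
crad -1 0 0.107 [-1.08  1.44  1.26  1.15 -1.32  1.34  1.59]
crad -1 0.25 0.046 [-0.92  1.28  0.41  0.87 -0.23  1.2   0.91]
crad -1 0.5 0.061 [-0.96  1.47  0.66  0.47 -0.3   1.62  0.86]
crad -1 0.75 -1 None
b 1 0 0.118 [-1.11  1.51  1.25  0.85 -1.31  1.37 -1.86]
b 1 0.25 0.078 [-1.    1.55  1.11  0.35 -0.94  1.6  -2.27]
b 1 0.5 -1 None
b 1 0.75 -1 None
b -1 0 0.048 [-0.92  1.3   0.27  0.84 -0.3   1.04  0.88]
b -1 0.25 0.077 [-1.    1.54  1.02  0.35 -0.85  1.58  0.86]
b -1 0.5 -1 None
b -1 0.75 -1 None
tray 1 0 0.0 [-0.18  1.2  -0.62  1.23  0.74  0.94 -2.5 ]
tray 1 0.25 0.016 [-0.84  1.43  1.09  1.1  -0.94  1.19 -1.5 ]
tray 1 0.5 0.034 [-0.88  1.57  1.32  0.91 -0.9   1.39 -1.65]
tray 1 0.75 0.018 [-0.84  1.57  1.    0.65 -0.38  1.51 -1.99]
tray -1 0 0.0 [-0.08  1.29 -0.94  1.22  1.04  1.12  0.48]
tray -1 0.25 0.025 [-0.86  1.51  1.3   1.11 -1.13  1.31  1.73]
tray -1 0.5 0.033 [-0.88  1.56  1.3   0.91 -0.88  1.39  1.48]
tray -1 0.75 0.003 [-0.8   1.51  0.71  0.65 -0.1   1.49  1.03]
```

```bash
cat > srch.py <<'E'
from ik import *
import sys
np.set_printoptions(precision=2,suppress=True)
rng=np.random.default_rng(0)
T={"tray":(.60,.255,.025),"a":(.575,.343,.02)}
for k,g in T.items():
  for flip in(1,-1):
    for t in(0,.3,.5,.7):
     for pi in (0,-.3,-.5):
      p,R=pose(g,t,flip,pitch=pi);best=(-1,None)
      for q3 in (.6,1,1.4):
       for _ in range(3):
        q,e=solve(p,R,np.array([-1,1.5,q3,.9,-1,1.3,1.5*-flip])+rng.normal(0,.1,7))
        if e<1e-3:
            c=clear(q)
            if c>best[0]:best=(c,q)
      print(k,flip,t,pi,round(best[0],3),best[1])
E
python3 srch.py
```

```text
tray 1 0 0 0.023 [-0.86  1.44  1.24  1.36 -1.37  1.28 -1.12]
tray 1 0 -0.3 0.027 [-0.87  1.22  0.77  1.67 -1.45  0.54 -0.86]
tray 1 0 -0.5 -1 None
tray 1 0.3 0 0.053 [-0.93  1.57  1.44  1.18 -1.22  1.39 -1.37]
tray 1 0.3 -0.3 0.11 [-1.09  1.58  1.44  1.49 -1.39  1.06 -1.27]
tray 1 0.3 -0.5 0.135 [-1.16  1.5   1.23  1.66 -1.45  0.65 -1.22]
tray 1 0.5 0 0.06 [-0.95  1.6   1.42  1.03 -1.01  1.41 -1.57]
tray 1 0.5 -0.3 0.118 [-1.11  1.62  1.43  1.33 -1.1   1.07 -1.57]
tray 1 0.5 -0.5 0.15 [-1.2   1.69  1.5   1.49 -1.25  0.92 -1.56]
tray 1 0.7 0 0.058 [-0.95  1.66  1.47  0.85 -0.88  1.53 -1.73]
tray 1 0.7 -0.3 0.115 [-1.1   1.69  1.48  1.14 -0.9   1.21 -1.82]
tray 1 0.7 -0.5 0.145 [-1.18  1.73  1.5   1.28 -0.93  1.04 -1.9 ]
tray -1 0 0 0.019 [-0.85  1.41  1.18  1.36 -1.32  1.23  2.01]
tray -1 0 -0.3 0.027 [-0.87  1.22  0.77  1.67 -1.45  0.54  2.28]
tray -1 0 -0.5 -1 None
tray -1 0.3 0 0.051 [-0.93  1.52  1.32  1.18 -1.12  1.31  1.73]
tray -1 0.3 -0.3 0.11 [-1.09  1.57  1.42  1.49 -1.37  1.04  1.87]
tray -1 0.3 -0.5 0.135 [-1.16  1.5   1.23  1.66 -1.45  0.65  1.93]
tray -1 0.5 0 0.06 [-0.9
[... 1072 characters left out ...]
 0 0.062 [-0.96  1.43  1.16  1.28 -1.3   1.23  1.81]
a -1 0 -0.3 0.104 [-1.07  1.33  0.98  1.58 -1.45  0.72  2.04]
a -1 0 -0.5 -1 None
a -1 0.3 0 0.08 [-1.01  1.52  1.28  1.04 -1.07  1.36  1.51]
a -1 0.3 -0.3 0.145 [-1.18  1.62  1.5   1.35 -1.33  1.16  1.63]
a -1 0.3 -0.5 0.179 [-1.28  1.67  1.5   1.51 -1.44  0.96  1.65]
a -1 0.5 0 0.079 [-1.    1.6   1.4   0.83 -0.98  1.52  1.34]
a -1 0.5 -0.3 0.143 [-1.18  1.65  1.5   1.15 -1.08  1.23  1.35]
a -1 0.5 -0.5 0.176 [-1.27  1.69  1.5   1.3  -1.09  1.03  1.29]
a -1 0.7 0 0.061 [-0.96  1.66  1.43  0.55 -0.86  1.71  1.16]
a -1 0.7 -0.3 0.129 [-1.14  1.69  1.49  0.91 -0.85  1.39  1.11]
a -1 0.7 -0.5 0.161 [-1.23  1.72  1.49  1.06 -0.83  1.21  1.  ]
```

```bash
cat >> ik.py <<'E'
def sim(q,rows,sub=4,lam=1e-3):
    """rows in tool axes mm/deg, min-norm servo"""
    q=np.array(q,float);pts,R=fkp(q);p=pts[-1];mn=9;tr=[]
    for r in rows:
        dp=R@np.array(r[:3])/1000/sub; w=np.radians(r[3:])/sub
        for _ in range(sub):
            p=p+dp;R=R@Ro.from_rotvec(w).as_matrix()
            for _ in range(2):
                J,pc,Rc=jac(q);e=np.r_[p-pc,Ro.from_matrix(R@Rc.T).as_rotvec()]
                q=np.clip(q+J.T@np.linalg.solve(J@J.T+lam**2*np.eye(6),e),LO,HI)
        tr.append(q.copy())
    return q,np.array(tr)
E
python3 - <<'E'
from ik import *
np.set_printoptions(precision=3,suppress=True)
D=[json.loads(l)[0] for l in open("log.jsonl")]
sw=[[41,0,-1.7,0,4.8,0]]*10
print(sim(D[3],sw)[0],D[4]); print(sim(D[2],sw)[0],D[3])
print(sim(D[0],[[0,0,-41,0,0,0]]*3+[[0,0,-41,-4,0,0]]*2)[0],D[1])
E
```

```text
[-0.153  0.172 -0.465  1.046  0.567  0.413 -0.452] [-0.1542728405142585, 0.17238448358121775, -0.4649207750469708, 1.0461885248926288, 0.5688852460610345, 0.4134545659327296, -0.45294293624721566]
[ 0.499  0.161 -0.198  1.052  0.392  0.382 -0.333] [0.4974900275994376, 0.16240139904641956, -0.19931057579081418, 1.050878830077864, 0.38793329144758343, 0.38458828069552753, -0.3315034619223294]
[ 1.235  0.53  -0.016  1.106  0.017  1.367 -0.066] [1.2346478138996413, 0.5280372637904459, -0.01588479244856569, 1.1022609626020239, 0.017345271687122032, 1.3698825572873037, -0.06582954398208825]
```

```bash
cat > srch2.py <<'E'
from ik import *
np.set_printoptions(precision=2,suppress=True)
rng=np.random.default_rng(0)
T={"tray":((.60,.258,.025),[(t,p) for t in(.1,.2,.3) for p in(-.2,-.35,-.5,-.6)]),"a":((.585,.343,.02),[(t,p) for t in(0,.1) for p in(-.1,-.2,-.35,-.5)]),
"crad":((.544,.439,.045),[(t,p) for t in(0,.1) for p in(-.1,-.2,-.35,-.5)]),"b":((.51,.538,.02),[(t,p) for t in(0,.1) for p in(0,-.2,-.35,-.5)]),"thumb":((.43,.439,.05),[(t,p) for t in(0,.1) for p in(0,-.2,-.35)])}
for k,(g,tp) in T.items():
    for t,pi in tp:
      p,R=pose(g,t,-1,pitch=pi);best=(-1,None)
      for q3 in (.6,1,1.4):
       for _ in range(3):
        q,e=solve(p,R,np.array([-1,1.5,q3,.9,-1,1.3,1.5])+rng.normal(0,.1,7))
        if e<1e-3:
            c=clear(q)
            if c>best[0]:best=(c,q)
      print(k,t,pi,round(best[0],3),best[1])
E
python3 srch2.py
```

```text
tray 0.1 -0.2 0.073 [-0.99  1.46  1.28  1.52 -1.45  1.06  2.07]
tray 0.1 -0.35 0.071 [-0.98  1.3   0.94  1.66 -1.45  0.59  2.17]
tray 0.1 -0.5 -1 None
tray 0.1 -0.6 -1 None
tray 0.2 -0.2 0.085 [-1.02  1.52  1.37  1.46 -1.39  1.11  1.95]
tray 0.2 -0.35 0.106 [-1.07  1.47  1.24  1.6  -1.45  0.84  2.02]
tray 0.2 -0.5 0.088 [-1.03  1.28  0.81  1.72 -1.45  0.27  2.11]
tray 0.2 -0.6 -1 None
tray 0.3 -0.2 0.092 [-1.04  1.54  1.38  1.39 -1.27  1.11  1.81]
tray 0.3 -0.35 0.118 [-1.11  1.54  1.35  1.53 -1.36  0.92  1.86]
tray 0.3 -0.5 0.137 [-1.16  1.51  1.24  1.65 -1.45  0.67  1.91]
tray 0.3 -0.6 0.133 [-1.15  1.41  1.    1.71 -1.45  0.33  1.95]
a 0 -0.1 0.078 [-1.    1.44  1.21  1.35 -1.39  1.15  1.88]
a 0 -0.2 0.096 [-1.05  1.43  1.18  1.46 -1.45  1.02  1.95]
a 0 -0.35 0.097 [-1.05  1.3   0.9   1.6  -1.45  0.6   2.06]
a 0 -0.5 -1 None
a 0.1 -0.1 0.088 [-1.03  1.49  1.29  1.28 -1.33  1.21  1.77]
a 0.1 -0.2 0.107 [-1.08  1.48  1.28  1.39 -1.37  1.08  1.82]
a 0.1 -0.35 0.131 [-1.14  1.45  1.2   1.53 -1.45  0.84  1.9 ]
a 0.1 -0.5 0.126 [-1.13  1.32  0.87  1.64 -1.45  0.37  1.99]
crad 0 -0.1 0.1
[... 641 characters left out ...]
.25 -1.45  1.05  1.44]
b 0 -0.5 0.227 [-1.43  1.56  1.34  1.35 -1.45  0.85  1.46]
b 0.1 0 0.118 [-1.11  1.51  1.23  0.75 -1.18  1.42  1.16]
b 0.1 -0.2 0.168 [-1.25  1.52  1.3   0.99 -1.22  1.22  1.23]
b 0.1 -0.35 0.199 [-1.34  1.55  1.35  1.13 -1.26  1.07  1.26]
b 0.1 -0.5 0.226 [-1.42  1.63  1.48  1.24 -1.37  1.    1.29]
thumb 0 0 0.18 [-1.28  1.36  1.19  1.52 -1.32  1.21  1.72]
thumb 0 -0.2 0.182 [-1.4   1.38  1.24  1.67 -1.45  1.03  1.8 ]
thumb 0 -0.35 0.173 [-1.42  1.27  1.01  1.77 -1.45  0.64  1.83]
thumb 0.1 0 0.187 [-1.31  1.42  1.29  1.43 -1.28  1.31  1.62]
thumb 0.1 -0.2 0.208 [-1.43  1.52  1.47  1.58 -1.44  1.26  1.7 ]
thumb 0.1 -0.35 0.2 [-1.5   1.48  1.37  1.68 -1.45  1.    1.7 ]
```

```bash
cat > nh.py <<'E'
from ik import *
import time
np.set_printoptions(precision=3,suppress=True)
q0=np.array(robot.state()["joint_pos"])
p,R=pose((.53,.43,.22),.1,-1,pitch=-.3)
qg,e=solve(p,R,np.array([-1.25,1.3,1.25,1.3,-1.3,1.1,1.6]));print(qg,e,clear(qg))
K,M=5,5
def roll(v):
    q=q0.copy();out=[]
    for vk in v.reshape(K,7):
        for _ in range(M):
            J,_,_=jac(q);n=np.linalg.svd(J)[2][-1]
            d=(vk-n*(n@vk))/M;q=q+d;out.append(q.copy())
    return np.array(out)
def low(q):
    pts,R=fkp(q);pts=pts[1:]+[pts[-1]+R@[0,0,.175]];return min(x[2] for x in pts),pts[-1]
def cost(v):
    Q=roll(v);pen=[]
    for q in Q[::2]:
        l,t=low(q)
        pen+= [10*max(0,.13-clear(q)),10*max(0,.15-l),5*max(0,t[1]-.56)]
    pen=np.array(pen);lim=np.maximum(0,Q-(HI-.03))+np.maximum(0,LO+.03-Q)
    W=np.array([1,1,1,1,1,1,1])
    return np.r_[3*(Q[-1]-qg)*W,pen,3*lim.ravel(),.12*v]
t=time.time()
best=None
rng=np.random.default_rng(1)
for tr in range(3):
    v0=np.tile((qg-q0)/K,(K,1)).ravel()+rng.normal(0,.25*tr,K*7)
    r=least_squares(cost,v0,max_nfev=25)
    Q=roll(r.x);print(r.cost,Q[-1]-qg,min(clear(q) for q in Q),np.abs(np.diff(Q,axis=0)).sum(0),time.time()-t)
    if best is None or r.cost<best[0]:best=(r.cost,Q)
np.save("Q.npy",best[1])
E
python3 nh.py
```

```text
[-1.272  1.222  1.414  1.302 -1.085  1.223  1.527] 1.627282210892567e-08 0.17608947924184898
1.2624120844075142 [-0.055 -0.056 -0.115  0.045  0.252  0.166 -0.049] 0.02729550956326367 [1.242 1.263 1.99  1.766 3.872 1.743 3.788] 53.717172145843506
0.19539297837412062 [ 0.024  0.001 -0.079  0.013  0.045 -0.048 -0.015] 0.07421775195754493 [1.423 1.872 3.152 0.492 2.135 2.297 3.739] 110.48275184631348
3.4932646595588217 [ 0.002 -0.    -0.     0.003 -0.001  0.001 -0.001] 0.0 [3.058 1.811 1.812 2.445 3.464 2.242 2.154] 163.48504638671875
```

```bash
nproc; sed -i 's/for q in Q\[::2\]/for q in Q/; s/10\*max(0,.13-clear/30*max(0,.14-clear/' nh.py
python3 - <<'E'
s=open('nh.py').read()
i=s.index("t=time.time()")
s=s[:i]+'''
import sys
sd=int(sys.argv[1]);rng=np.random.default_rng(sd)
v0=np.tile((qg-q0)/K,(K,1)).ravel()+rng.normal(0,.25,K*7)
r=least_squares(cost,v0,max_nfev=45)
Q=roll(r.x);print(sd,r.cost,Q[-1]-qg,min(clear(q) for q in Q),np.abs(np.diff(Q,axis=0)).sum(0))
np.save(f"Q{sd}.npy",Q)
'''
open('nh.py','w').write(s)
E
export OMP_NUM_THREADS=1; for i in 1 2 3 4 5 6 7 8; do timeout 420 python3 nh.py $i | tail -1 & done; wait
```

```text
4
this script no longer has the robot
this script no longer has the robot
this script no longer has the robot
this script no longer has the robot
this script no longer has the robot
this script no longer has the robot
this script no longer has the robot
2 5.148191384690653 [-0.441 -0.22  -0.571 -0.15   0.473  0.24  -0.151] 0.11276298556254326 [1.841 1.97  2.807 1.933 2.356 2.048 2.165]Exception ignored in: <_io.TextIOWrapper mode='rw' encoding='UTF-8'>
Traceback (most recent call last):
BrokenPipeError: [Errno 32] Broken pipe
Exception ignored in: <_io.TextIOWrapper mode='rw' encoding='UTF-8'>
Traceback (most recent call last):
BrokenPipeError: [Errno 32] Broken pipe
Exception ignored in: <_io.TextIOWrapper mode='rw' encoding='UTF-8'>
Traceback (most recent call last):
BrokenPipeError: [Errno 32] Broken pipe
Exception ignored in: <_io.TextIOWrapper mode='rw' encoding='UTF-8'>
Traceback (most recent call last):
BrokenPipeError: [Errno 32] Broken pipe
Exception ignored in: <_io.TextIOWrapper mode='rw' encoding='UTF-8'>
Traceback (most recent call last):
BrokenPipeError: [Errno 32] Broken pipe
Exception ignored in: <_io.TextIOWrapper mode='rw' encoding='UTF-8'>
Traceback (most recent call last):
BrokenPipeError: [Errno 32] Broken pipe
Exception ignored in: <_io.TextIOWrapper mode='rw' encoding='UTF-8'>
Traceback (most recent call last):
BrokenPipeError: [Errno 32] Broken pipe
```

```bash
cat > fast.py <<'E'
import numpy as np, json, sys
from scipy.optimize import least_squares
par,S=json.load(open("fk.json"));h,x0,L1,a1,L2,a2,L3,yaw,y1,y2,y3=par
y2=y1+y2;y1=0
LO=np.array([-2.71,-.32,-1.57,0,-1.46,0,-2.83]);HI=np.array([2.71,2.16,1.52,2.45,4.6,2.02,2.83])
def rz(a):
    c,s=np.cos(a),np.sin(a);return np.array([[c,-s,0],[s,c,0],[0,0,1]])
def ry(a):
    c,s=np.cos(a),np.sin(a);return np.array([[c,0,s],[0,1,0],[-s,0,c]])
def kin(q):
    ax=[];o=[];R=np.eye(3);p=np.zeros(3)
    def z(a): nonlocal R; ax.append(-R[:,2]);o.append(p);R=R@rz(-a)
    def y(a): nonlocal R; ax.append(R[:,1]);o.append(p);R=R@ry(a)
    z(q[0]);p=np.array([0,0,h])+R@[x0,y3,0];P=[p]
    y(q[1]);z(q[2]);p=p+R@np.array([a1,y1,L1]);P.append(p)
    y(q[3]);p=p+R@np.array([a2,y2,L2]);P.append(p)
    z(q[4]);y(q[5]);z(q[6]);p=p+R@np.array([0,0,L3]);P.append(p)
    A=np.array(ax);J=np.vstack([np.cross(A,p-np.array(o)).T,A.T])
    R=R@rz(yaw);P.append(p+R[:,2]*.175)
    return P,R,J
TT=np.linspace(0,1,25)[:,None]
def clear(P):
    X=np.vstack([P[i]*(1-TT)+P[i+1]*TT for i in range(4)])
    d=np.maximum(np.maximum(np.array([.278,-9,-9])-X,X-np.array([.294,.270,.70])),0)
    return np.sqrt((d*d).sum(1)).min()
E
cat > nh.py <<'E'
from fast import *
np.set_printoptions(precision=3,suppress=True)
q0=np.array([json.loads(l)[0] for l in open("log.jsonl")][-1])
qg=np.array([-1.272,1.222,1.414,1.302,-1.085,1.223,1.527])
K,M=5,6
def roll(v):
    q=q0.copy();out=[]
    for vk in v.reshape(K,7):
        for _ in range(M):
            J=kin(q)[2];n=np.linalg.svd(J)[2][-1]
            q=q+(vk-n*(n@vk))/M;out.append(q.copy())
    return np.array(out)
def cost(v):
    Q=roll(v);pen=[]
    for q in Q:
        P=kin(q)[0]
        pen+=[20*max(0,.13-clear(P)),10*max(0,.18-min(x[2] for x in P[1:])),5*max(0,max(x[1] for x in P)-.58)]
    lim=np.maximum(0,Q-(HI-.03))+np.maximum(0,LO+.03-Q)
    return np.r_[3*(Q[-1]-qg),pen,3*lim.ravel(),.12*v]
sd=int(sys.argv[1]);rng=np.random.default_rng(sd)
v0=np.tile((qg-q0)/K,(K,1)).ravel()+rng.normal(0,.25 if sd>1 else .15,K*7)
r=least_squares(cost,v0,max_nfev=60)
Q=roll(r.x);print(sd,round(r.cost,2),Q[-1]-qg,round(min(clear(kin(q)[0]) for q in Q),3),np.abs(np.diff(Q,axis=0)).sum(0))
np.save(f"Q{sd}.npy",Q)
E
export OMP_NUM_THREADS=1; for b in 0 4; do for i in 1 2 3 4; do timeout 130 python3 nh.py $((b+i)) & done; wait; done
```

```text
1 5.8 [ 0.121 -0.118 -0.354 -0.013  0.277  0.132 -0.034] 0.029 [3.099 2.384 2.611 0.904 3.296 1.985 3.363]
3 1.78 [-0.095 -0.528 -0.128 -0.208  0.08  -0.036 -0.051] 0.108 [1.639 1.165 2.176 0.232 1.873 0.761 1.958]
4 0.14 [-0.005 -0.006 -0.002  0.001  0.     0.003 -0.002] 0.13 [3.402 1.007 1.948 2.598 4.347 3.051 3.268]
2 0.09 [-0.    -0.002 -0.006 -0.001  0.008 -0.006 -0.002] 0.13 [2.026 2.404 2.266 0.799 2.201 2.106 2.891]
8 0.12 [ 0.    -0.002 -0.003  0.002  0.001  0.    -0.001] 0.13 [2.365 1.904 2.566 2.547 2.066 2.313 4.011]
5 0.07 [-0.    -0.001 -0.001 -0.001  0.    -0.    -0.001] 0.129 [2.281 1.914 1.846 1.394 2.366 2.111 1.921]
7 0.14 [-0.002 -0.002 -0.008 -0.003  0.006 -0.001 -0.002] 0.129 [2.389 1.982 2.881 2.069 2.661 1.459 3.843]
6 0.18 [-0.004 -0.013  0.001  0.001  0.002  0.004 -0.002] 0.13 [5.107 1.61  1.874 3.561 4.234 3.053 3.567]
```

```bash
cat > mk.py <<'E'
from fast import *
from scipy.spatial.transform import Rotation as Ro
VL=.7*np.array([1.89,1.89,2.57,2.57,3.01,3.01,3.01])/12
def fix(rows,q,p,R):
    return rows
def simr(q,rows,sub=3):
    q=np.array(q,float);P,R,_=kin(q);p=P[3];tr=[];sp=0
    for r in rows:
        dp=R@np.array(r[:3])/1000/sub;w=np.radians(r[3:])/sub;qa=q.copy()
        for _ in range(sub):
            p=p+dp;R=R@Ro.from_rotvec(w).as_matrix()
            for _ in range(2):
                P,Rc,J=kin(q);e=np.r_[p-P[3],Ro.from_matrix(R@Rc.T).as_rotvec()]
                q=np.clip(q+J.T@np.linalg.solve(J@J.T+1e-6*np.eye(6),e),LO,HI)
        sp=max(sp,np.max(np.abs(q-qa)/VL));tr.append(q.copy())
    return np.array(tr),sp
def towp(p,R,p2,R2,dec=0):
    """one row from (p,R) to (p2,R2) rounded -> row, reached pose"""
    d=np.round(R.T@(p2-p)*1000,dec);w=np.round((Ro.from_matrix(R).inv()*Ro.from_matrix(R2)).as_rotvec(degrees=True),1)
    return [*d,*w],p+R@d/1000,R@Ro.from_rotvec(w,degrees=True).as_matrix()
def js(rows,claw):
    for i in range(0,len(rows),5):
        print("["+",".join('{"x":%g,"y":%g,"z":%g,"wx":%g,"wy":%g,"wz":%g,"claw":%g}'%(*[x+0. for x in r],claw) for r in rows[i:i+5])+"]")
E
cat > p1.py <<'E'
from mk import *
from scipy.interpolate import CubicSpline, PchipInterpolator
np.set_printoptions(precision=3,suppress=True)
q0=np.array([json.loads(l)[0] for l in open("log.jsonl")][-1])
for sd in (5,2,8,7,4):
    Q=np.vstack([q0,np.load(f"Q{sd}.npy")]);f=PchipInterpolator(np.arange(len(Q)),Q)
    u=np.linspace(0,len(Q)-1,3000);QQ=f(u)
    rows=[];P,R,_=kin(QQ[0]);p=P[3];i=0;qc=QQ[0]
    while i<len(QQ)-1:
        j=i+1
        while j<len(QQ)-1:
            P2,R2,_=kin(QQ[j+1])
            d=R.T@(P2[3]-p)*1000;w=(Ro.from_matrix(R).inv()*Ro.from_matrix(R2)).as_rotvec(degrees=True)
            if np.linalg.norm(d)>39 or np.linalg.norm(w)>6.8 or np.max(np.abs(QQ[j+1]-QQ[i])/VL)>.92: break
            j+=1
        P2,R2,_=kin(QQ[j]);r,p,R=towp(p,R,P2[3],R2);rows.append(r);i=j
    while len(rows)%5: rows.append([0]*6)
    tr,sp=simr(q0,rows)
    X=[kin(q) for q in tr]
    print(sd,len(rows),"end",tr[-1],"goal err",tr[-1]-Q[-1],"clear",min(clear(x[0]) for x in X),"sp",sp)
    if len(sys.argv)>1 and int(sys.argv[1])==sd:
        for x in X[::3]: print("elb",x[0][1],"wr",x[0][2],"tip",x[0][4],round(clear(x[0]),3))
        js(rows,1)
E
python3 p1.py 5
```

```text
5 70 end [-2.71  -0.32   1.52   1.977  1.146  2.02  -1.272] goal err [-1.438 -1.541  0.107  0.675  2.23   0.797 -2.798] clear 0.0 sp 2.847216002520555
elb [ 0.076 -0.001  0.829] wr [0.319 0.115 0.938] tip [0.616 0.205 0.922] 0.2
elb [ 0.031 -0.01   0.833] wr [0.281 0.06  0.964] tip [0.586 0.053 0.903] 0.232
elb [-0.016 -0.009  0.834] wr [0.23  0.009 0.988] tip [ 0.505 -0.091  0.881] 0.245
elb [-0.063  0.002  0.83 ] wr [ 0.166 -0.031  1.007] tip [ 0.379 -0.197  0.854] 0.176
elb [-0.108  0.02   0.823] wr [ 0.09  -0.059  1.02 ] tip [ 0.229 -0.251  0.82 ] 0.129
elb [-0.147  0.035  0.812] wr [ 0.017 -0.082  1.021] tip [ 0.095 -0.245  0.769] 0.196
elb [-0.151  0.015  0.812] wr [ 0.034 -0.107  1.   ] tip [ 0.13  -0.194  0.717] 0.149
elb [-0.152 -0.005  0.812] wr [ 0.05  -0.132  0.977] tip [ 0.145 -0.131  0.681] 0.133
elb [-0.152 -0.024  0.811] wr [ 0.067 -0.155  0.951] tip [ 0.149 -0.065  0.665] 0.129
elb [-0.149 -0.043  0.811] wr [ 0.084 -0.176  0.922] tip [ 0.143 -0.003  0.671] 0.135
elb [-0.145 -0.062  0.81 ] wr [ 0.1   -0.194  0.894] tip [0.134 0.046 0.7  ] 0.144
elb [-0.118 -0.077  0.8
[... 5181 characters left out ...]
,"y":0,"z":0,"wx":0,"wy":0,"wz":0,"claw":1}]
2 55 end [-1.273  1.225  1.419  1.302 -1.086  1.224  1.53 ] goal err [-0.001  0.004  0.01   0.    -0.009  0.007  0.005] clear 0.12504815331005664 sp 1.1472499795289792
8 80 end [-1.273  1.234  1.44   1.303 -1.108  1.245  1.537] goal err [-0.002  0.013  0.029 -0.001 -0.024  0.022  0.011] clear 0.12379993532169069 sp 0.9011265887147268
7 75 end [-2.71  -0.32   1.52   1.976  1.137  2.02  -1.278] goal err [-1.436 -1.54   0.114  0.677  2.216  0.798 -2.803] clear 0.0 sp 2.9819636159915555
4 80 end [-1.278  1.267  1.52   1.306 -1.176  1.306  1.573] goal err [-0.002  0.051  0.108  0.003 -0.092  0.08   0.047] clear 0.12006641848372111 sp 1.4031351403512136
```

```bash
sed -i 's/>.92: break/>.78: break/; s/for sd in (5,2,8,7,4)/for sd in (2,)/; s/round(clear(x\[0\]),3))/round(clear(x[0]),3))\n        print(tr[::4])/' p1.py; python3 p1.py 2
```

```text
2 60 end [-1.273  1.226  1.419  1.301 -1.087  1.225  1.529] goal err [-0.001  0.005  0.011 -0.    -0.01   0.008  0.004] clear 0.1248202969775821 sp 1.238472810796287
elb [ 0.058 -0.004  0.831] wr [0.292 0.128 0.943] tip [0.577 0.25  0.934] 0.213
elb [-0.032 -0.011  0.833] wr [0.192 0.117 0.967] tip [0.467 0.257 0.937] 0.255
elb [-0.116 -0.036  0.82 ] wr [0.093 0.089 0.978] tip [0.348 0.261 0.936] 0.242
elb [-0.109 -0.067  0.818] wr [0.097 0.07  0.971] tip [0.316 0.288 0.941] 0.243
elb [-0.094 -0.098  0.816] wr [0.108 0.053 0.961] tip [0.288 0.306 0.949] 0.25
elb [-0.071 -0.125  0.814] wr [0.127 0.04  0.949] tip [0.269 0.316 0.959] 0.259
elb [-0.037 -0.148  0.811] wr [0.153 0.035 0.933] tip [0.261 0.325 0.965] 0.259
elb [ 0.002 -0.122  0.82 ] wr [0.194 0.071 0.922] tip [0.307 0.356 0.969] 0.236
elb [0.008 0.013 0.834] wr [0.236 0.176 0.912] tip [0.406 0.432 0.962] 0.214
elb [0.02  0.138 0.815] wr [0.258 0.288 0.887] tip [0.48  0.498 0.947] 0.185
elb [0.044 0.227 0.78 ] wr [0.292 0.371 0.826] tip [0.541 0.554 0.86 ] 0.14
elb [0.071 0.311 0.725] wr [0.337 0.428 0.746] tip [0.608 0.579 0
[... 4259 characters left out ...]
w":1},{"x":6,"y":-3,"z":-10,"wx":-1.6,"wy":5.7,"wz":3.2,"claw":1},{"x":7,"y":-2,"z":-10,"wx":-1.6,"wy":5.7,"wz":3.2,"claw":1}]
[{"x":7,"y":-3,"z":-10,"wx":-1.4,"wy":5.8,"wz":3.1,"claw":1},{"x":9,"y":-2,"z":-12,"wx":-1.3,"wy":5.8,"wz":3.1,"claw":1},{"x":10,"y":-2,"z":-11,"wx":-1.2,"wy":5.9,"wz":3.1,"claw":1},{"x":11,"y":-3,"z":-12,"wx":-1.1,"wy":5.9,"wz":3.1,"claw":1},{"x":12,"y":-3,"z":-12,"wx":-0.9,"wy":5.9,"wz":2.9,"claw":1}]
[{"x":14,"y":-3,"z":-12,"wx":-0.8,"wy":6,"wz":2.9,"claw":1},{"x":2,"y":0,"z":-2,"wx":-0.1,"wy":0.9,"wz":0.5,"claw":1},{"x":0,"y":0,"z":0,"wx":0,"wy":0,"wz":0,"claw":1},{"x":0,"y":0,"z":0,"wx":0,"wy":0,"wz":0,"claw":1},{"x":0,"y":0,"z":0,"wx":0,"wy":0,"wz":0,"claw":1}]
```

servo_tool --rows '[{"x":9,"y":10,"z":-36,"wx":1.5,"wy":0.6,"wz":-4.3,"claw":1},{"x":12,"y":8,"z":-36,"wx":1.4,"wy":1.1,"wz":-4.4,"claw":1},{"x":10,"y":4,"z":-31,"wx":1.2,"wy":1.2,"wz":-4,"claw":1},{"x":16,"y":4,"z":-30,"wx":0.6,"wy":2.2,"wz":-3.9,"claw":1},{"x":11,"y":3,"z":-30,"wx":0.5,"wy":1.6,"wz":-3.8,"claw":1}]'

```text
clock: 3.85
eef_pos: [0.2788, 0.1741, 0.9572]
tcp_rot: [[-0.48, -0.068, 0.874], [0.808, 0.353, 0.472], [-0.341, 0.933, -0.114]]
contact_force: [0.1, -0.5, 0.6]
opening: 0.0853
grip_force: 0.0
```

servo_tool --rows '[{"x":15,"y":3,"z":-35,"wx":-0.2,"wy":2.6,"wz":-4.1,"claw":1},{"x":14,"y":2,"z":-36,"wx":-0.9,"wy":2.9,"wz":-4.1,"claw":1},{"x":3,"y":0,"z":-4,"wx":-2.1,"wy":3,"wz":-1.1,"claw":1},{"x":3,"y":1,"z":-3,"wx":-2.5,"wy":2.8,"wz":-0.5,"claw":1},{"x":2,"y":0,"z":-2,"wx":-2.5,"wy":2.7,"wz":-0.7,"claw":1}]'

```text
clock: 4.27
eef_pos: [0.1917, 0.1637, 0.9584]
tcp_rot: [[-0.651, -0.277, 0.707], [0.593, 0.395, 0.702], [-0.474, 0.876, -0.093]]
contact_force: [0.1, 0.3, 0.2]
opening: 0.0857
grip_force: 0.0
```

servo_tool --rows '[{"x":2,"y":0,"z":-2,"wx":-2.5,"wy":2.5,"wz":-0.5,"claw":1},{"x":1,"y":0,"z":-2,"wx":-2.6,"wy":2.3,"wz":-0.4,"claw":1},{"x":1,"y":-1,"z":-1,"wx":-2.5,"wy":2.2,"wz":-0.3,"claw":1},{"x":-1,"y":-1,"z":-1,"wx":-2.6,"wy":1.9,"wz":-0.2,"claw":1},{"x":0,"y":-1,"z":0,"wx":-2.5,"wy":1.7,"wz":0,"claw":1}]'

```text
clock: 4.68
eef_pos: [0.188, 0.1602, 0.9545]
tcp_rot: [[-0.756, -0.426, 0.497], [0.439, 0.233, 0.868], [-0.486, 0.874, 0.011]]
contact_force: [0.2, -0.3, 0.4]
opening: 0.0854
grip_force: 0.0
```

servo_tool --rows '[{"x":-1,"y":-2,"z":0,"wx":-2.4,"wy":1.6,"wz":0,"claw":1},{"x":-2,"y":-3,"z":1,"wx":-2.4,"wy":1.4,"wz":0.2,"claw":1},{"x":-2,"y":-3,"z":2,"wx":-2.2,"wy":1.2,"wz":0.2,"claw":1},{"x":-1,"y":-4,"z":2,"wx":-2.1,"wy":1.3,"wz":0.4,"claw":1},{"x":0,"y":-4,"z":4,"wx":-2,"wy":1.4,"wz":0.6,"claw":1}]'

```text
clock: 5.1
eef_pos: [0.2038, 0.1636, 0.944]
tcp_rot: [[-0.816, -0.485, 0.314], [0.333, 0.048, 0.942], [-0.472, 0.873, 0.122]]
contact_force: [0.6, -0.2, 0.6]
opening: 0.0853
grip_force: 0.0
```

```bash
python3 - <<'E'
from h import *
np.set_printoptions(precision=3,suppress=True)
s=log(); print(s["clock"],s["joint_pos"],s["eef_pos"],s["contact_force"])
E
sed -i 's/^K,M=5,6/K,M=4,6\nLO[5]=.12;LO[1]=-.3/; s/.25 if sd>1 else .15/.12*sd/' nh.py
export OMP_NUM_THREADS=1; for i in 0 1 2 3; do timeout 100 python3 nh.py $i & done; wait
```

```text
5.1 [-1.268 -0.29   0.406  1.417 -0.885  0.502  1.388] [0.204 0.164 0.944] [ 0.648 -0.237  0.574]
1 0.02 [-0.    -0.002 -0.002 -0.     0.002 -0.002 -0.001] 0.13 [0.77  1.467 0.918 0.68  0.827 0.684 0.75 ]
3 0.43 [-0.048 -0.088 -0.15  -0.063  0.169 -0.105  0.013] 0.144 [1.06  1.49  1.419 0.33  1.109 0.99  0.552]
2 0.02 [ 0.    -0.002 -0.001 -0.     0.001 -0.001 -0.   ] 0.13 [0.726 1.482 1.    0.904 0.856 1.134 0.917]
0 0.02 [-0.    -0.002 -0.003 -0.     0.002 -0.001 -0.   ] 0.13 [0.848 1.475 0.948 0.648 0.835 0.999 0.689]
```

Excellent; short paths from here.

```bash
sed -i 's/for sd in (2,)/for sd in (1,)/; s/X\[::3\]/X[::4]/' p1.py; python3 p1.py 1
```

```text
1 30 end [-1.268  1.193  1.351  1.302 -1.031  1.178  1.498] goal err [ 0.004 -0.027 -0.061 -0.     0.052 -0.043 -0.028] clear 0.12731665678224863 sp 0.7906276949836515
elb [-0.021 -0.132  0.817] wr [0.186 0.04  0.926] tip [0.276 0.337 0.952] 0.243
elb [ 0.01  -0.063  0.83 ] wr [0.255 0.062 0.924] tip [0.304 0.369 0.926] 0.218
elb [0.009 0.038 0.833] wr [0.266 0.12  0.941] tip [0.292 0.429 0.917] 0.227
elb [0.035 0.18  0.801] wr [0.287 0.257 0.925] tip [0.359 0.537 0.813] 0.198
elb [0.06  0.284 0.746] wr [0.324 0.364 0.839] tip [0.428 0.579 0.64 ] 0.133
elb [0.09  0.374 0.664] wr [0.365 0.449 0.725] tip [0.489 0.566 0.465] 0.15
elb [0.127 0.433 0.574] wr [0.415 0.471 0.591] tip [0.526 0.499 0.302] 0.182
elb [0.154 0.459 0.505] wr [0.445 0.459 0.496] tip [0.536 0.429 0.201] 0.175
[[-1.337 -0.259  0.523  1.396 -0.936  0.577  1.409]
 [-1.565 -0.12   0.983  1.298 -1.194  0.908  1.524]
 [-1.604  0.074  1.243  1.168 -1.382  1.167  1.678]
 [-1.432  0.359  1.236  1.005 -1.312  1.211  1.833]
 [-1.397  0.59   1.276  1.041 -1.189  1.204  1.817]
 [-1.36   0.831  1.316  1.078 -1.06   1.201  1.801]
[... 1172 characters left out ...]
,"claw":1},{"x":9,"y":-11,"z":36,"wx":4.8,"wy":2.6,"wz":-0.4,"claw":1},{"x":10,"y":-9,"z":36,"wx":4.7,"wy":2.6,"wz":-0.4,"claw":1}]
[{"x":9,"y":-9,"z":37,"wx":5,"wy":2.6,"wz":-0.5,"claw":1},{"x":9,"y":-7,"z":37,"wx":4.4,"wy":2.6,"wz":0,"claw":1},{"x":11,"y":-13,"z":35,"wx":3,"wy":2.7,"wz":4.6,"claw":1},{"x":10,"y":-12,"z":36,"wx":3.4,"wy":2.5,"wz":4.3,"claw":1},{"x":9,"y":-13,"z":35,"wx":3.5,"wy":2.3,"wz":4.4,"claw":1}]
[{"x":8,"y":-14,"z":35,"wx":3.6,"wy":2,"wz":4.4,"claw":1},{"x":7,"y":-14,"z":36,"wx":3.8,"wy":1.8,"wz":4.5,"claw":1},{"x":4,"y":-10,"z":27,"wx":2.9,"wy":1.2,"wz":3.5,"claw":1},{"x":0,"y":0,"z":0,"wx":0,"wy":0,"wz":0,"claw":1},{"x":0,"y":0,"z":0,"wx":0,"wy":0,"wz":0,"claw":1}]
```

servo_tool --rows '[{"x":-12,"y":-16,"z":12,"wx":1.2,"wy":2.4,"wz":2.3,"claw":1},{"x":-11,"y":-12,"z":11,"wx":0.9,"wy":2.3,"wz":1.9,"claw":1},{"x":-9,"y":-9,"z":10,"wx":0.5,"wy":2.3,"wz":1.4,"claw":1},{"x":-7,"y":-7,"z":9,"wx":0,"wy":2.2,"wz":0.9,"claw":1},{"x":-6,"y":-3,"z":8,"wx":-0.3,"wy":2.2,"wz":0.4,"claw":1}]'

```text
clock: 5.52
eef_pos: [0.2765, 0.1971, 0.9243]
tcp_rot: [[-0.916, -0.369, 0.157], [0.147, 0.056, 0.988], [-0.373, 0.928, 0.003]]
contact_force: [1.2, -0.8, -0.7]
opening: 0.0854
grip_force: 0.0
```

servo_tool --rows '[{"x":-3,"y":0,"z":7,"wx":-0.7,"wy":2.1,"wz":-0.3,"claw":1},{"x":-1,"y":4,"z":5,"wx":-1.3,"wy":2.2,"wz":-0.9,"claw":1},{"x":3,"y":5,"z":15,"wx":0.3,"wy":1.9,"wz":-3.7,"claw":1},{"x":2,"y":-2,"z":32,"wx":4.4,"wy":0.1,"wz":-5.1,"claw":1},{"x":0,"y":-6,"z":31,"wx":4.6,"wy":0.2,"wz":-5,"claw":1}]'

```text
clock: 5.93
eef_pos: [0.2823, 0.2868, 0.9232]
tcp_rot: [[-0.798, -0.59, 0.126], [0.012, 0.194, 0.981], [-0.603, 0.784, -0.148]]
contact_force: [-0.4, 1.1, 0.6]
opening: 0.0855
grip_force: 0.0
```

servo_tool --rows '[{"x":0,"y":-7,"z":34,"wx":4.6,"wy":0.9,"wz":-4.9,"claw":1},{"x":1,"y":-11,"z":36,"wx":4.7,"wy":1.4,"wz":-4.7,"claw":1},{"x":2,"y":-13,"z":37,"wx":4.6,"wy":2,"wz":-3.8,"claw":1},{"x":10,"y":-16,"z":34,"wx":4.6,"wy":2.3,"wz":-0.1,"claw":1},{"x":10,"y":-15,"z":35,"wx":4.7,"wy":2.4,"wz":-0.2,"claw":1}]'

```text
clock: 6.35
eef_pos: [0.3448, 0.4249, 0.8144]
tcp_rot: [[-0.679, -0.674, 0.292], [-0.203, 0.554, 0.807], [-0.706, 0.489, -0.513]]
contact_force: [-0.3, 0.9, -0.5]
opening: 0.0855
grip_force: 0.0
```

servo_tool --rows '[{"x":10,"y":-14,"z":35,"wx":4.6,"wy":2.5,"wz":-0.2,"claw":1},{"x":10,"y":-13,"z":35,"wx":4.7,"wy":2.4,"wz":-0.3,"claw":1},{"x":10,"y":-12,"z":36,"wx":4.7,"wy":2.5,"wz":-0.3,"claw":1},{"x":9,"y":-11,"z":36,"wx":4.8,"wy":2.6,"wz":-0.4,"claw":1},{"x":10,"y":-9,"z":36,"wx":4.7,"wy":2.6,"wz":-0.4,"claw":1}]'

```text
clock: 6.77
eef_pos: [0.407, 0.4941, 0.6451]
tcp_rot: [[-0.738, -0.552, 0.387], [-0.365, 0.81, 0.459], [-0.567, 0.198, -0.8]]
contact_force: [0.2, 0.7, -1.1]
opening: 0.085
grip_force: 0.0
```

servo_tool --rows '[{"x":9,"y":-9,"z":37,"wx":5,"wy":2.6,"wz":-0.5,"claw":1},{"x":9,"y":-7,"z":37,"wx":4.4,"wy":2.6,"wz":0,"claw":1},{"x":11,"y":-13,"z":35,"wx":3,"wy":2.7,"wz":4.6,"claw":1},{"x":10,"y":-12,"z":36,"wx":3.4,"wy":2.5,"wz":4.3,"claw":1},{"x":9,"y":-13,"z":35,"wx":3.5,"wy":2.3,"wz":4.4,"claw":1}]'

```text
clock: 7.18
eef_pos: [0.4636, 0.4832, 0.4618]
tcp_rot: [[-0.906, -0.229, 0.356], [-0.212, 0.974, 0.085], [-0.366, 0.002, -0.931]]
contact_force: [0.2, 0.9, -0.4]
opening: 0.0855
grip_force: 0.0
```

servo_tool --rows '[{"x":8,"y":-14,"z":35,"wx":3.6,"wy":2,"wz":4.4,"claw":1},{"x":7,"y":-14,"z":36,"wx":3.8,"wy":1.8,"wz":4.5,"claw":1},{"x":4,"y":-10,"z":27,"wx":2.9,"wy":1.2,"wz":3.5,"claw":1},{"x":0,"y":0,"z":0,"wx":0,"wy":0,"wz":0,"claw":1},{"x":0,"y":0,"z":0,"wx":0,"wy":0,"wz":0,"claw":1}]'

```text
clock: 7.6
eef_pos: [0.4846, 0.4455, 0.3659]
tcp_rot: [[-0.956, 0.028, 0.294], [-0.002, 0.995, -0.101], [-0.295, -0.097, -0.951]]
contact_force: [-1.1, 0.5, 1.3]
opening: 0.0854
grip_force: 0.0
```

```bash
cat > shot.py <<'E'
from h import *
import sys
np.set_printoptions(precision=3,suppress=True)
s=log();n=sys.argv[1]
im,d=viewer.camera("wrist");cv2.imwrite(f"pics/{n}.png",im[:,:,::-1]);np.savez(f"pics/{n}.npz",d=d,p=s["eef_pos"],R=s["tcp_rot"],q=s["joint_pos"])
print(s["clock"],s["joint_pos"],s["eef_pos"],s["contact_force"]);print(s["tcp_rot"])
E
python3 shot.py w1
```

```text
7.6 [-1.27   1.209  1.38   1.301 -1.056  1.198  1.512] [0.485 0.446 0.366] [-1.133  0.524  1.264]
[[-0.956  0.028  0.294]
 [-0.002  0.995 -0.101]
 [-0.295 -0.097 -0.951]]
```

View pics/w1.png

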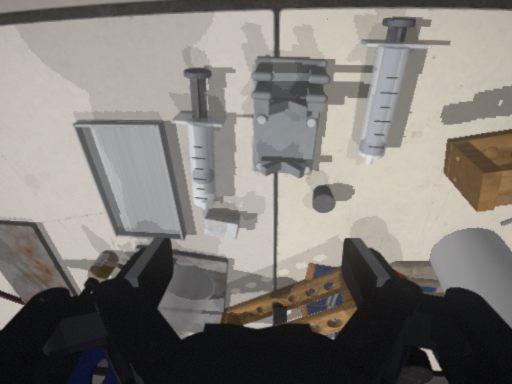

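```bash
cat > meas.py <<'E'
from h import *
import sys
np.set_printoptions(precision=4,suppress=True)
def cloud(n):
    z=np.load(f"pics/{n}.npz");s={"eef_pos":z["p"],"tcp_rot":z["R"]};C=cam("wrist",s)
    v,u=np.mgrid[0:384,0:512];uv=np.c_[u.ravel(),v.ravel()];d=z["d"].ravel()
    im=cv2.imread(f"pics/{n}.png").reshape(-1,3)
    X=at_depth(C,uv,d);ok=(d>.15)
    return X[ok],im[ok],uv[ok],C
def ortho(X,im,f,x0,x1,y0,y1,res=.0006):
    H=int((x1-x0)/res);W=int((y1-y0)/res)
    out=np.zeros((H,W),np.float32)
    r=((x1-X[:,0])/res).astype(int);c=((y1-X[:,1])/res).astype(int)
    k=(r>=0)&(r<H)&(c>=0)&(c<W);np.maximum.at(out,(r[k],c[k]),f[k]);return out
if __name__=="__main__":
    X,im,uv,C=cloud(sys.argv[1])
    tab=X[(np.abs(X[:,2])<.01)&(X[:,0]<.75)&(X[:,0]>.45)&(X[:,1]>.2)&(X[:,1]<.6)]
    print("table z",np.median(tab[:,2]),tab[:,2].std())
    for nm,(xa,xb,ya,yb) in {"a":(.46,.665,.305,.375),"b":(.42,.60,.505,.575)}.items():
        k=(X[:,0]>xa)&(X[:,0]<xb)&(X[:,1]>ya)&(X[:,1]<yb)&(X[:,2]>.008)
        Y=X[k];print(nm,len(Y),"zmax",np.percentile(Y[:,2],[50,95,99]),"x",Y[:,0].min(),Y[:,0].max(),"y",Y[:,1].min(),Y[:,1].max())
        # slices along x: width & mid & top
        for xs in np.arange(xa,xb,.008):
            S=Y[(Y[:,0]>=xs)&(Y[:,0]<xs+.008)]
            if len(S)>3: print("  %.3f n%d y %.4f..%.4f mid %.4f top %.4f"%(xs+.004,len(S),S[:,1].min(),S[:,1].max(),(S[:,1].min()+S[:,1].max())/2,S[:,2].max()))
E
python3 meas.py w1
```

```text
table z -0.00047396467534760456 0.002798722821104953
a 3318 zmax [0.0257 0.0299 0.0306] x 0.4797098103327431 0.6564624013540512 y 0.3189010337711 0.3748741688318255
  0.480 n183 y 0.3374..0.3642 mid 0.3508 top 0.0297
  0.488 n134 y 0.3386..0.3642 mid 0.3514 top 0.0296
  0.496 n125 y 0.3409..0.3578 mid 0.3494 top 0.0241
  0.504 n120 y 0.3409..0.3572 mid 0.3490 top 0.0244
  0.512 n121 y 0.3397..0.3566 mid 0.3481 top 0.0245
  0.520 n108 y 0.3392..0.3560 mid 0.3476 top 0.0241
  0.528 n452 y 0.3189..0.3732 mid 0.3461 top 0.0316
  0.536 n228 y 0.3196..0.3749 mid 0.3472 top 0.0312
  0.544 n184 y 0.3321..0.3609 mid 0.3465 top 0.0306
  0.552 n169 y 0.3314..0.3603 mid 0.3459 top 0.0317
  0.560 n169 y 0.3312..0.3597 mid 0.3455 top 0.0308
  0.568 n165 y 0.3304..0.3593 mid 0.3449 top 0.0308
  0.576 n157 y 0.3303..0.3586 mid 0.3445 top 0.0307
  0.584 n143 y 0.3290..0.3578 mid 0.3434 top 0.0306
  0.592 n133 y 0.3292..0.3556 mid 0.3424 top 0.0303
  0.600 n133 y 0.3277..0.3552 mid 0.3415 top 0.0313
  0.608 n131 y 0.3279..0.3549 mid 0.3414 top 0.0305
  0.616 n122 y 0.3266..0.3542 mid 0.3404 top 0.0307
[... 657 characters left out ...]
.5515 mid 0.5369 top 0.0309
  0.488 n280 y 0.5227..0.5512 mid 0.5369 top 0.0324
  0.496 n287 y 0.5224..0.5513 mid 0.5369 top 0.0320
  0.504 n253 y 0.5221..0.5509 mid 0.5365 top 0.0314
  0.512 n252 y 0.5217..0.5503 mid 0.5360 top 0.0315
  0.520 n246 y 0.5215..0.5500 mid 0.5357 top 0.0311
  0.528 n229 y 0.5211..0.5506 mid 0.5359 top 0.0313
  0.536 n234 y 0.5211..0.5505 mid 0.5358 top 0.0322
  0.544 n202 y 0.5218..0.5500 mid 0.5359 top 0.0316
  0.552 n214 y 0.5215..0.5503 mid 0.5359 top 0.0317
  0.560 n177 y 0.5211..0.5488 mid 0.5349 top 0.0304
  0.568 n133 y 0.5209..0.5482 mid 0.5345 top 0.0310
  0.576 n31 y 0.5315..0.5390 mid 0.5352 top 0.0207
  0.584 n9 y 0.5319..0.5379 mid 0.5349 top 0.0202
```

```bash
cat > meas2.py <<'E'
from meas import *
def along(X,ctr,ang):
    u=np.array([np.cos(ang),np.sin(ang)]);d=X[:,:2]-ctr;return d@u, d@np.array([u[1],-u[0]])  # s along +y_obj, t along +x_obj
def syr(X,box):
    xa,xb,ya,yb=box
    k=(X[:,0]>xa)&(X[:,0]<xb)&(X[:,1]>ya)&(X[:,1]<yb)&(X[:,2]>.005);Y=X[k]
    B=Y[(Y[:,2]>.0285)]                       # barrel crest
    ang=0;c=np.median(B[:,:2],0)
    for _ in range(6):
        s,t=along(Y,c,ang)
        m=[];
        for a in np.arange(-.045,.045,.006):
            q=(s>a)&(s<a+.006)&(np.abs(t)<.02)&(Y[:,2]>.015)
            if q.sum()>8: m.append((a+.003,(t[q].min()+t[q].max())/2))
        m=np.array(m);f=np.polyfit(m[:,0],m[:,1],1)
        ang-=f[0];u=np.array([np.cos(ang),np.sin(ang)]);c=c+f[1]*np.array([u[1],-u[0]])
        s,t=along(Y,c,ang);w=(np.abs(t)>.018)&(np.abs(t)<.03)&(Y[:,2]>.01)
        sf=(np.percentile(s[w],3)+np.percentile(s[w],97))/2
        c=c+u*(sf+.057)
    s,t=along(Y,c,ang);w=(np.abs(t)>.018)&(np.abs(t)<.03)
    core=(np.abs(t)<.006)
    th=s[(s<-.062)]
    print("ctr",c,"deg",np.degrees(ang),"flange s",np.percentile(s[w],[3,97]),"nozzle",s[core].max(),"thumb back",th.min() if len(th) else None,
      "plunger",-(th.min()+.077), "barrel end",np.percentile(s[Y[:,2]>.022],99.5))
    return c,ang
if __name__=="__main__":
    X,im,uv,C=cloud(sys.argv[1])
    syr(X,(.46,.665,.305,.378));syr(X,(.42,.60,.505,.575))
    k=(X[:,0]>.44)&(X[:,0]<.63)&(X[:,1]>.385)&(X[:,1]<.495)
    K=X[k]
    hi=K[K[:,2]>.03];print("crad hi n",len(hi),hi.min(0),hi.max(0))
    for z0,z1 in((.006,.014),(.036,.042),(.046,.056)):
        Y=K[(K[:,2]>z0)&(K[:,2]<z1)];r=cv2.minAreaRect((Y[:,:2]*1000).astype(np.float32));print(z0,len(Y),r,Y.min(0),Y.max(0))
    k=(X[:,0]>.51)&(X[:,0]<.74)&(X[:,1]>.16)&(X[:,1]<.305)&(X[:,2]>.010)&(X[:,2]<.018)
    Y=X[k];print("tray",len(Y),cv2.minAreaRect((Y[:,:2]*1000).astype(np.float32)),np.percentile(Y[:,2],[10,90]))
    o=ortho(X,im,X[:,2],.44,.62,.38,.50,.0004)
    o=cv2.dilate(o,np.ones((5,5)));cv2.imwrite("pics/cradh.png",cv2.resize(cv2.applyColorMap(np.clip(o/.055*255,0,255).astype(np.uint8),cv2.COLORMAP_JET),None,fx=1.3,fy=1.3))
E
python3 meas2.py w1
```

```text
ctr [0.5884 0.3429] deg -4.965961845343426 flange s [-0.059  -0.0551] nozzle 0.06817910501380108 thumb back -0.1082524153915698 plunger 0.031252415391569796 barrel end 0.05359156707558317
ctr [0.5153 0.5362] deg -1.0588444370553798 flange s [-0.0591 -0.055 ] nozzle 0.0665352730893558 thumb back -0.07759196203194932 plunger 0.0005919620319493196 barrel end 0.05343319157197757
crad hi n 1845 [0.4759 0.409  0.03  ] [0.5914 0.4789 0.0539]
0.006 4912 ((550.6113891601562, 451.8148193359375), (93.50434875488281, 155.70220947265625), 86.9136734008789) [0.4708 0.4028 0.0062] [0.63   0.4947 0.014 ]
0.036 288 ((533.92236328125, 441.43603515625), (63.619361877441406, 113.33887481689453), 87.10289764404297) [0.4759 0.4118 0.036 ] [0.5914 0.476  0.042 ]
0.046 1055 ((494.2247009277344, 443.5797119140625), (69.60445404052734, 33.72431945800781), 87.21080780029297) [0.4762 0.409  0.046 ] [0.512  0.4789 0.0539]
tray 1628 ((628.4113159179688, 241.60662841796875), (112.21143341064453, 181.27536010742188), 89.4416275024414) [0.0111 0.0154]
```

View pics/cradh.png

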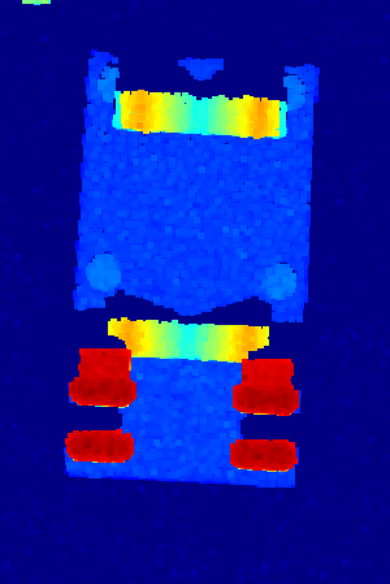

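```bash
cat > crad.py <<'E'
from meas2 import *
def cradle(X):
    K=X[(X[:,0]>.44)&(X[:,0]<.63)&(X[:,1]>.385)&(X[:,1]<.495)]
    c=np.array([.54,.441]);ang=np.radians(-2.8)
    for _ in range(8):
        s,t=along(K,c,ang);z=K[:,2];m=[]
        # lateral centre line from cheeks (near) and far saddle (z>.03), base plate sides (z .006-.014)
        for a in np.r_[np.arange(-.068,-.044,.004),np.arange(.033,.043,.0035)]:
            q=(s>a)&(s<a+.004)&(z>.03)&(np.abs(t)<.04)
            if q.sum()>8: m.append((a+.002,(t[q].min()+t[q].max())/2))
        for a in np.arange(-.02,.03,.005):
            q=(s>a)&(s<a+.005)&(z>.007)&(z<.014)&(np.abs(t)<.04)
            if q.sum()>8: m.append((a+.0025,(t[q].min()+t[q].max())/2))
        m=np.array(m);f=np.polyfit(m[:,0],m[:,1],1);ang-=f[0];u=np.array([np.cos(ang),np.sin(ang)]);c=c+f[1]*np.array([u[1],-u[0]])
        s,t=along(K,c,ang)
        far=s[(z>.032)&(s>.02)&(np.abs(t)<.024)];near=s[(z>.032)&(s>-.042)&(s<-.015)&(np.abs(t)<.015)]
        ch=s[(z>.049)&(np.abs(t)>.02)&(np.abs(t)<.03)]
        fs=np.percentile(far,[2,98]);ns=np.percentile(near,[2,98])
        c=c+u*((fs.mean()-.038)+(ns.mean()+.032))/2
    h=np.histogram(ch,np.arange(-.075,-.035,.0015))
    print("cradle",c,np.degrees(ang),"far",fs,"near",ns,"resid t",m[:,1]-np.polyval(f,m[:,0]))
    print([(round(b*1000,1),n) for n,b in zip(*h)])
    q=(z>.049);print("cheek t",t[q].min(),t[q].max(),"inner",np.abs(t[q]).min(),"top",np.percentile(z[q],95))
    return c,ang
if __name__=="__main__":
    X,*_=cloud(sys.argv[1]);cradle(X)
E
python3 crad.py w1
```

```text
cradle [0.5469 0.4406] -3.207812733533668 far [0.0327 0.0431] near [-0.0365 -0.0272] resid t [ 0.0001 -0.0001 -0.      0.     -0.0002 -0.0002  0.0002 -0.     -0.0003
  0.0002  0.0003  0.0002  0.      0.0001  0.0001 -0.     -0.0002  0.0001
 -0.0004]
[(np.float64(-75.0), np.int64(0)), (np.float64(-73.5), np.int64(0)), (np.float64(-72.0), np.int64(0)), (np.float64(-70.5), np.int64(9)), (np.float64(-69.0), np.int64(46)), (np.float64(-67.5), np.int64(44)), (np.float64(-66.0), np.int64(44)), (np.float64(-64.5), np.int64(36)), (np.float64(-63.0), np.int64(32)), (np.float64(-61.5), np.int64(0)), (np.float64(-60.0), np.int64(0)), (np.float64(-58.5), np.int64(0)), (np.float64(-57.0), np.int64(0)), (np.float64(-55.5), np.int64(0)), (np.float64(-54.0), np.int64(0)), (np.float64(-52.5), np.int64(28)), (np.float64(-51.0), np.int64(45)), (np.float64(-49.5), np.int64(39)), (np.float64(-48.0), np.int64(36)), (np.float64(-46.5), np.int64(31)), (np.float64(-45.0), np.int64(24)), (np.float64(-43.5), np.int64(40)), (np.float64(-42.0), np.int64(28)), (np.float64(-40.5), np.int64(36)), (np.float64(-39.0), np.int64(30)), (np.float64(-37.5), np.int64(16))]
cheek t -0.03474247723024893 0.03467487156894747 inner 0.01531703640327072 top 0.05251206080958687
```

```bash
cat > gp.py <<'E'
from mk import *
def Rg(ang,t,pitch):
    """hand: closing line across object axis at world angle ang; tilt t about axis (wrist to +y), pitch<0 leans wrist to robot; tool x = -axis"""
    z=np.array([0,-np.sin(t),-np.cos(t)]);x=np.array([-1.,0,0]);R=np.c_[x,np.cross(z,x),z]
    return rz(ang)@ry(pitch)@R
def tcp(g,R,back=.155): return np.array(g)-R[:,2]*back
def line(p,R,p2,R2,n):
    rows=[];rt=(Ro.from_matrix(R).inv()*Ro.from_matrix(R2)).as_rotvec();pS,RS=p,R
    for k in range(1,n+1):
        pt=pS+(p2-pS)*k/n;Rt=RS@Ro.from_rotvec(rt*k/n).as_matrix()
        r,p,R=towp(p,R,pt,Rt);rows.append(r)
    return rows,p,R
def report(q,rows,claws=None):
    tr,sp=simr(q,rows);c=[clear(kin(x)[0]) for x in tr]
    print("end q",tr[-1].round(2),"clear",round(min(c),3),"sp",round(sp,2),"lim",round(min((tr-LO).min(),(HI-tr).min()),3))
    m=max(np.linalg.norm(r[:3]) for r in rows),max(np.linalg.norm(r[3:]) for r in rows);print("max row",m)
    return tr[-1]
E
python3 - <<'E'
from meas import *
from gp import *
z=np.load("pics/w1.npz");X,im,uv,C=cloud("w1")
z_=z["d"]; s={"eef_pos":z["p"],"tcp_rot":z["R"]}
v,u=np.mgrid[0:384,0:512];d=z_.ravel();k=(d>0)&(d<.2)
Y=(at_depth(C,np.c_[u.ravel(),v.ravel()][k],d[k])-s["eef_pos"])@s["tcp_rot"]
for sd in(-1,1):
    F=Y[(np.sign(Y[:,1])==sd)&(np.abs(Y[:,1])>.03)];i=np.argsort(-F[:,2])[:40];print(sd,F[i].mean(0),F[:,2].max(),"inner y",np.abs(F[F[:,2]>.13][:,1]).min())
np.set_printoptions(precision=3,suppress=True)
p,R,q=z["p"],z["R"],z["q"]
a=np.array([.5884,.3429]);aa=np.radians(-4.97);u=np.array([np.cos(aa),np.sin(aa)])
g=a+u*.003
R2=Rg(aa,.08,-.3)
up=tcp([*g,.10],R2);dn=tcp([*g,.023],R2)
r1,p,R=line(p,R,up,R2,5);r2,p,R=line(p,R,dn,R2,5)
qe=report(q,r1+r2);print(p,dn)
js(r1+r2,.45)
E
```

```text
-1 [ 0.0017 -0.0427  0.159 ] 0.16094043858137094 inner y 0.04194009767817403
1 [0.0011 0.0429 0.1592] 0.16069997300195785 inner y 0.041919225627571714
end q [-1.1   1.43  1.18  1.45 -1.35  0.89  1.74] clear 0.116 sp 0.33 lim 0.111
max row (np.float64(32.155870381627054), np.float64(1.0099504938362078))
[0.547 0.359 0.171] [0.547 0.359 0.171]
[{"x":-5,"y":-15,"z":28,"wx":0.1,"wy":0.1,"wz":1,"claw":0.45},{"x":-5,"y":-14,"z":28,"wx":0,"wy":0.1,"wz":0.9,"claw":0.45},{"x":-6,"y":-14,"z":28,"wx":0.1,"wy":0,"wz":1,"claw":0.45},{"x":-5,"y":-15,"z":28,"wx":0,"wy":0.1,"wz":1,"claw":0.45},{"x":-6,"y":-14,"z":28,"wx":0.1,"wy":0.1,"wz":0.9,"claw":0.45}]
[{"x":4,"y":1,"z":15,"wx":0,"wy":0,"wz":0,"claw":0.45},{"x":5,"y":1,"z":14,"wx":0,"wy":0,"wz":0,"claw":0.45},{"x":4,"y":2,"z":15,"wx":0,"wy":0,"wz":0,"claw":0.45},{"x":5,"y":1,"z":14,"wx":0,"wy":0,"wz":0,"claw":0.45},{"x":4,"y":1,"z":15,"wx":0,"wy":0,"wz":0,"claw":0.45}]
```

servo_tool --rows '[{"x":-5,"y":-15,"z":28,"wx":0.1,"wy":0.1,"wz":1,"claw":0.45},{"x":-5,"y":-14,"z":28,"wx":0,"wy":0.1,"wz":0.9,"claw":0.45},{"x":-6,"y":-14,"z":28,"wx":0.1,"wy":0,"wz":1,"claw":0.45},{"x":-5,"y":-15,"z":28,"wx":0,"wy":0.1,"wz":1,"claw":0.45},{"x":-6,"y":-14,"z":28,"wx":0.1,"wy":0.1,"wz":0.9,"claw":0.45}]' --squeeze 40

```text
clock: 8.07
eef_pos: [0.547, 0.3589, 0.2488]
tcp_rot: [[-0.951, 0.108, 0.29], [0.082, 0.991, -0.101], [-0.298, -0.072, -0.952]]
contact_force: [1.1, 1.1, 0.0]
opening: 0.0621
grip_force: 0.0
```

servo_tool --rows '[{"x":4,"y":1,"z":15,"wx":0,"wy":0,"wz":0,"claw":0.45},{"x":5,"y":1,"z":14,"wx":0,"wy":0,"wz":0,"claw":0.45},{"x":4,"y":2,"z":15,"wx":0,"wy":0,"wz":0,"claw":0.45},{"x":5,"y":1,"z":14,"wx":0,"wy":0,"wz":0,"claw":0.45},{"x":4,"y":1,"z":16,"wx":0,"wy":0,"wz":0,"claw":0.45}]'

```text
clock: 8.48
eef_pos: [0.5471, 0.36, 0.1698]
tcp_rot: [[-0.951, 0.108, 0.288], [0.082, 0.991, -0.103], [-0.297, -0.074, -0.952]]
contact_force: [-0.6, 0.6, 0.3]
opening: 0.0619
grip_force: 0.0
```

```bash
python3 shot.py w2
python3 - <<'E'
from meas2 import *
X,im,uv,C=cloud("w2")
try: syr(X,(.46,.665,.305,.378))
except Exception as e: print(e)
E
```

```text
8.4833 [-1.101  1.433  1.174  1.448 -1.349  0.889  1.743] [0.547 0.36  0.17 ] [-0.562  0.583  0.315]
[[-0.951  0.108  0.288]
 [ 0.082  0.991 -0.103]
 [-0.297 -0.074 -0.952]]
ctr [0.6532 0.3372] deg -4.560794099056142 flange s [-0.0635 -0.0505] nozzle -0.014678834303621706 thumb back -0.0638553396234747 plunger -0.0131446603765253 barrel end -0.011319556358545698
```

servo_tool --rows '[{"x":0,"y":0,"z":0,"wx":0,"wy":0,"wz":0,"claw":-1},{"x":0,"y":0,"z":0,"wx":0,"wy":0,"wz":0,"claw":-1},{"x":0,"y":0,"z":0,"wx":0,"wy":0,"wz":0,"claw":-1},{"x":0,"y":0,"z":0,"wx":0,"wy":0,"wz":0,"claw":-1},{"x":0,"y":0,"z":0,"wx":0,"wy":0,"wz":0,"claw":-1}]' --squeeze 40

```text
clock: 8.95
eef_pos: [0.5478, 0.3589, 0.1714]
tcp_rot: [[-0.951, 0.111, 0.288], [0.084, 0.991, -0.104], [-0.297, -0.075, -0.952]]
contact_force: [-2.7, 0.5, 7.4]
opening: 0.0286
grip_force: 39.7
```

```bash
cat > seat.py <<'E'
from gp import *
from h import robot
np.set_printoptions(precision=3,suppress=True)
s=robot.state();p,R,q=s["eef_pos"],s["tcp_rot"],s["joint_pos"];print(s["clock"],s["opening"],s["grip_force"],p)
a=np.array([.5884,.3429,.015]);aa=np.radians(-4.97)
c=np.array([.5469,.4406,.042]);ca=np.radians(-3.2)
dR=rz(ca-aa);off=p-a          # rigid transfer about vertical
R2=dR@R;seat=c+dR@off
lift=p+[0,0,.085];ab=seat+[0,0,.055]
r1,p1,R1=line(p,R,lift,R,4);r2,p1,R1=line(p1,R1,ab,R2,4)
qe=report(q,r1+r2);print(p1-ab,"seat",seat);js(r1+r2+[[0]*6]*2,-1)
E
python3 seat.py
```

```text
8.95 0.028597602919804888 39.74267363548279 [0.548 0.359 0.171]
end q [-1.23  1.36  1.29  1.3  -1.18  1.07  1.48] clear 0.116 sp 0.33 lim 0.141
max row (np.float64(26.419689627245813), np.float64(0.5099019513592785))
[-0. -0.  0.] seat [0.506 0.455 0.198]
[{"x":-6,"y":-2,"z":-20,"wx":0,"wy":0,"wz":0,"claw":-1},{"x":-7,"y":-1,"z":-20,"wx":0,"wy":0,"wz":0,"claw":-1},{"x":-6,"y":-2,"z":-21,"wx":0,"wy":0,"wz":0,"claw":-1},{"x":-6,"y":-1,"z":-20,"wx":0,"wy":0,"wz":0,"claw":-1},{"x":12,"y":23,"z":-5,"wx":-0.1,"wy":0,"wz":-0.4,"claw":-1}]
[{"x":12,"y":22,"z":-5,"wx":-0.2,"wy":-0.1,"wz":-0.4,"claw":-1},{"x":12,"y":23,"z":-4,"wx":-0.1,"wy":0,"wz":-0.5,"claw":-1},{"x":12,"y":23,"z":-5,"wx":-0.1,"wy":0,"wz":-0.4,"claw":-1},{"x":0,"y":0,"z":0,"wx":0,"wy":0,"wz":0,"claw":-1},{"x":0,"y":0,"z":0,"wx":0,"wy":0,"wz":0,"claw":-1}]
```

servo_tool --rows '[{"x":-6,"y":-2,"z":-20,"wx":0,"wy":0,"wz":0,"claw":-1},{"x":-7,"y":-1,"z":-20,"wx":0,"wy":0,"wz":0,"claw":-1},{"x":-6,"y":-2,"z":-21,"wx":0,"wy":0,"wz":0,"claw":-1},{"x":-6,"y":-1,"z":-20,"wx":0,"wy":0,"wz":0,"claw":-1},{"x":12,"y":23,"z":-5,"wx":-0.1,"wy":0,"wz":-0.4,"claw":-1}]'

```text
clock: 9.37
eef_pos: [0.5393, 0.3799, 0.2599]
tcp_rot: [[-0.95, 0.11, 0.292], [0.083, 0.991, -0.104], [-0.301, -0.075, -0.951]]
contact_force: [1.0, -0.3, -0.4]
opening: 0.0284
grip_force: 39.7
```

servo_tool --rows '[{"x":12,"y":22,"z":-5,"wx":-0.2,"wy":-0.1,"wz":-0.4,"claw":-1},{"x":12,"y":23,"z":-4,"wx":-0.1,"wy":0,"wz":-0.5,"claw":-1},{"x":12,"y":23,"z":-5,"wx":-0.1,"wy":0,"wz":-0.4,"claw":-1},{"x":0,"y":0,"z":0,"wx":0,"wy":0,"wz":0,"claw":-1},{"x":0,"y":0,"z":0,"wx":0,"wy":0,"wz":0,"claw":-1}]'

```text
clock: 9.78
eef_pos: [0.5046, 0.4558, 0.2525]
tcp_rot: [[-0.954, 0.078, 0.29], [0.052, 0.994, -0.095], [-0.295, -0.076, -0.952]]
contact_force: [0.6, 0.0, -1.0]
opening: 0.0287
grip_force: 39.7
```

```bash
python3 shot.py w3
python3 - <<'E'
from meas import *
X,im,uv,C=cloud("w3")
z=np.load("pics/w3.npz");T=(X-z["p"])@z["R"]
# held syringe: tool-frame points around grasp, x axis = -axis
k=(np.abs(T[:,1])<.035)&(T[:,2]>.10)&(T[:,2]<.22)&(T[:,0]>-.02)
for xs in np.arange(0.0,.15,.006):
    S=T[k&(T[:,0]>=xs)&(T[:,0]<xs+.006)]
    if len(S)>5: print("%.3f n%d y %.4f..%.4f zmin %.4f med %.4f"%(xs+.003,len(S),S[:,1].min(),S[:,1].max(),S[:,2].min(),np.median(S[:,2])))
E
```

```text
9.7833 [-1.235  1.361  1.289  1.304 -1.183  1.068  1.476] [0.505 0.456 0.252] [ 0.615  0.04  -1.   ]
[[-0.954  0.078  0.29 ]
 [ 0.052  0.994 -0.095]
 [-0.295 -0.076 -0.952]]
0.063 n175 y -0.0317..0.0350 zmin 0.1870 med 0.1915
0.069 n654 y -0.0317..0.0350 zmin 0.1871 med 0.1932
0.075 n412 y -0.0296..0.0350 zmin 0.1888 med 0.2099
0.081 n43 y -0.0320..0.0305 zmin 0.1888 med 0.1896
0.087 n270 y -0.0291..0.0348 zmin 0.1908 med 0.1969
0.093 n264 y -0.0279..0.0349 zmin 0.2009 med 0.2103
```

View pics/w3.png

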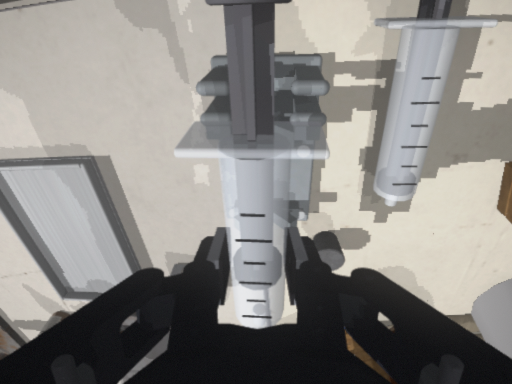

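```bash
cat > held.py <<'E'
from meas2 import *
from gp import *
def held(n):
    z=np.load(f"pics/{n}.npz");C=cam("wrist",{"eef_pos":z["p"],"tcp_rot":z["R"]});d=z["d"].ravel()
    v,u=np.mgrid[0:384,0:512];k=d>.05;X=at_depth(C,np.c_[u.ravel(),v.ravel()][k],d[k]);T=(X-z["p"])@z["R"]
    k=(np.abs(T[:,1])<.04)&(X[:,2]>.06)&(T[:,0]>.012)&(X[:,2]<.15);Y=X[k]
    return Y,z
if __name__=="__main__":
    Y,z=held(sys.argv[1]);c0=np.array([.5469,.4406]);ang=np.radians(-3.2)
    s,t=along(Y,c0,ang)
    for a in np.arange(-.12,.0,.005):
        q=(s>=a)&(s<a+.005)
        if q.sum()>5:print("%.4f n%d t %.4f..%.4f mid %.4f ztop %.4f"%(a+.0025,q.sum(),t[q].min(),t[q].max(),(t[q].min()+t[q].max())/2,np.percentile(Y[q,2],97)))
    w=(np.abs(t)>.018)&(np.abs(t)<.032)&(s<-.03);print("flange s",np.percentile(s[w],[3,97]),"thumb back",s.min())
    for sg in(-1,1):
        f=w&(np.sign(t)==sg)&(np.abs(t)>.022);print("wing",sg,"z top",np.percentile(Y[f,2],95),"s",np.median(s[f]))
E
python3 held.py w3
```

```text
-0.1025 n944 t -0.0127..0.0141 mid 0.0007 ztop 0.1090
-0.0975 n885 t -0.0076..0.0086 mid 0.0005 ztop 0.1043
-0.0925 n801 t -0.0076..0.0086 mid 0.0005 ztop 0.1043
-0.0875 n731 t -0.0074..0.0084 mid 0.0005 ztop 0.1041
-0.0825 n701 t -0.0074..0.0084 mid 0.0005 ztop 0.1042
-0.0775 n643 t -0.0075..0.0084 mid 0.0005 ztop 0.1043
-0.0725 n585 t -0.0075..0.0083 mid 0.0004 ztop 0.1041
-0.0675 n550 t -0.0075..0.0084 mid 0.0004 ztop 0.1042
-0.0625 n1240 t -0.0269..0.0261 mid -0.0004 ztop 0.1096
-0.0575 n4141 t -0.0277..0.0281 mid 0.0002 ztop 0.1112
-0.0525 n754 t -0.0140..0.0139 mid -0.0001 ztop 0.1109
-0.0475 n781 t -0.0143..0.0139 mid -0.0002 ztop 0.1108
-0.0425 n737 t -0.0145..0.0139 mid -0.0003 ztop 0.1108
-0.0375 n679 t -0.0146..0.0140 mid -0.0003 ztop 0.1109
-0.0325 n926 t -0.0285..0.0198 mid -0.0044 ztop 0.1498
-0.0275 n1278 t -0.0291..0.0356 mid 0.0032 ztop 0.1491
-0.0225 n1871 t -0.0441..0.0367 mid -0.0037 ztop 0.1445
-0.0175 n1905 t -0.0431..0.0370 mid -0.0030 ztop 0.1338
-0.0125 n673 t -0.0225..0.0194 mid -0.0015 ztop 0.1191
-0.0075 n197 t -0.0212..0.0207 mid -0.0002 ztop 0.1038
flange s [-0.0602 -0.0303] thumb back -0.10455355634114359
wing -1 z top 0.1493881811707899 s -0.05966818806250332
wing 1 z top 0.1108110325957004 s -0.059622741214765046
```

servo_tool --rows '[{"x":4,"y":1,"z":13,"wx":0,"wy":0,"wz":0,"claw":-1},{"x":4,"y":1,"z":13,"wx":0,"wy":0,"wz":0,"claw":-1},{"x":4,"y":1,"z":13,"wx":0,"wy":0,"wz":0,"claw":-1},{"x":3,"y":1,"z":11.5,"wx":0,"wy":0,"wz":0,"claw":-1},{"x":0,"y":0,"z":0,"wx":0,"wy":0,"wz":0,"claw":-1}]'

```text
clock: 10.25
eef_pos: [0.5059, 0.4552, 0.1972]
tcp_rot: [[-0.954, 0.079, 0.29], [0.053, 0.994, -0.095], [-0.295, -0.076, -0.952]]
contact_force: [-0.2, 2.3, -0.5]
opening: 0.0284
grip_force: 42.7
```

```bash
python3 shot.py w4; sed -i 's/X\[:,2\]>.06/X[:,2]>.03/' held.py; python3 held.py w4 | head -18
```

```text
10.25 [-1.229  1.433  1.246  1.317 -1.246  1.     1.494] [0.506 0.455 0.197] [-0.155  2.309 -0.484]
[[-0.954  0.079  0.29 ]
 [ 0.053  0.994 -0.095]
 [-0.295 -0.076 -0.952]]
-0.1025 n709 t -0.0144..0.0123 mid -0.0011 ztop 0.0542
-0.0975 n915 t -0.0087..0.0069 mid -0.0009 ztop 0.0493
-0.0925 n830 t -0.0088..0.0069 mid -0.0009 ztop 0.0493
-0.0875 n774 t -0.0085..0.0072 mid -0.0007 ztop 0.0495
-0.0825 n725 t -0.0086..0.0071 mid -0.0008 ztop 0.0496
-0.0775 n669 t -0.0084..0.0072 mid -0.0006 ztop 0.0497
-0.0725 n600 t -0.0084..0.0071 mid -0.0007 ztop 0.0497
-0.0675 n3400 t -0.0350..0.0343 mid -0.0004 ztop 0.0521
-0.0625 n1201 t -0.0346..0.0346 mid 0.0000 ztop 0.0520
-0.0575 n4276 t -0.0296..0.0276 mid -0.0010 ztop 0.0590
-0.0525 n1436 t -0.0343..0.0343 mid -0.0000 ztop 0.0565
-0.0475 n1739 t -0.0349..0.0345 mid -0.0002 ztop 0.0566
-0.0425 n2066 t -0.0321..0.0320 mid -0.0001 ztop 0.1224
-0.0375 n4686 t -0.0320..0.0318 mid -0.0001 ztop 0.1212
-0.0325 n5085 t -0.0338..0.0234 mid -0.0052 ztop 0.1174
-0.0275 n4996 t -0.0359..0.0358 mid -0.0000 ztop 0.1162
-0.0225 n1251 t -0.0437..0.0373 mid -0.0032 ztop 0.0938
-0.0175 n2612 t -0.0430..0.0376 mid -0.0027 ztop 0.0823
```

servo_tool --rows '[{"x":0,"y":0,"z":0,"wx":0,"wy":0,"wz":0,"claw":0.35},{"x":0,"y":0,"z":0,"wx":0,"wy":0,"wz":0,"claw":0.35},{"x":0,"y":0,"z":0,"wx":0,"wy":0,"wz":0,"claw":0.35},{"x":0,"y":0,"z":0,"wx":0,"wy":0,"wz":0,"claw":0.35},{"x":-3,"y":-1,"z":-10,"wx":0,"wy":0,"wz":0,"claw":0.35}]'

```text
clock: 10.72
eef_pos: [0.5055, 0.4544, 0.2086]
tcp_rot: [[-0.954, 0.08, 0.288], [0.054, 0.994, -0.097], [-0.294, -0.077, -0.953]]
contact_force: [0.1, -0.1, -0.4]
opening: 0.0573
grip_force: 0.0
```

servo_tool --rows '[{"x":-6,"y":-1,"z":-19,"wx":0,"wy":0,"wz":0,"claw":0.35},{"x":-6,"y":-2,"z":-19,"wx":0,"wy":0,"wz":0,"claw":0.35},{"x":-6,"y":-1,"z":-19,"wx":0,"wy":0,"wz":0,"claw":0.35},{"x":-3,"y":-2,"z":-19,"wx":0,"wy":0,"wz":0,"claw":0.35},{"x":20,"y":0,"z":-10,"wx":0,"wy":0,"wz":0,"claw":0.35}]'

```text
clock: 11.13
eef_pos: [0.4837, 0.455, 0.2968]
tcp_rot: [[-0.952, 0.083, 0.293], [0.058, 0.994, -0.096], [-0.299, -0.074, -0.951]]
contact_force: [-0.1, -0.7, 0.2]
opening: 0.0577
grip_force: 0.0
```

```bash
python3 shot.py w5; python3 held.py w5 | head -40
python3 - <<'E'
from gp import *
z=np.load("pics/w5.npz");p,R,q=z["p"],z["R"],z["q"]
c=np.array([.5469,.4406]);ca=np.radians(-3.2);u=np.array([np.cos(ca),np.sin(ca)])
R2=Rg(ca,.08,-.2);g=c-u*.107
up=tcp([*g,.10],R2);dn=tcp([*g,.044],R2)
r1,p,R=line(p,R,up,R2,5);r2,p,R=line(p,R,dn,R2,5)
report(q,r1+r2);js(r1+r2,.2)
E
```

```text
11.1333 [-1.277  1.297  1.326  1.345 -1.14   1.106  1.472] [0.484 0.455 0.297] [-0.124 -0.691  0.213]
[[-0.952  0.083  0.293]
 [ 0.058  0.994 -0.096]
 [-0.299 -0.074 -0.951]]
-0.1075 n282 t -0.0138..0.0131 mid -0.0004 ztop 0.0557
-0.1025 n285 t -0.0138..0.0132 mid -0.0003 ztop 0.0558
-0.0975 n213 t -0.0076..0.0085 mid 0.0004 ztop 0.0507
-0.0925 n206 t -0.0077..0.0080 mid 0.0001 ztop 0.0500
-0.0875 n201 t -0.0078..0.0081 mid 0.0002 ztop 0.0502
-0.0825 n192 t -0.0079..0.0084 mid 0.0003 ztop 0.0499
-0.0775 n191 t -0.0079..0.0084 mid 0.0002 ztop 0.0500
-0.0725 n176 t -0.0080..0.0077 mid -0.0001 ztop 0.0506
-0.0675 n845 t -0.0327..0.0337 mid 0.0005 ztop 0.0524
-0.0625 n361 t -0.0323..0.0340 mid 0.0008 ztop 0.0525
-0.0575 n1072 t -0.0296..0.0286 mid -0.0005 ztop 0.0610
-0.0525 n484 t -0.0321..0.0335 mid 0.0007 ztop 0.0594
-0.0475 n567 t -0.0322..0.0341 mid 0.0009 ztop 0.0567
-0.0425 n503 t -0.0320..0.0315 mid -0.0002 ztop 0.0568
-0.0375 n451 t -0.0317..0.0314 mid -0.0001 ztop 0.0569
-0.0325 n349 t -0.0342..0.0358 mid 0.0008 ztop 0.1496
-0.0275 n478 t -0.0342..0.0367 mid 0.0013 ztop 0.1469

[... 454 characters left out ...]
  1.39  1.21  1.54 -1.27  1.02  1.55] clear 0.186 sp 0.27 lim 0.187
max row (np.float64(17.74823934929885), np.float64(1.2165525060596438))
[{"x":17,"y":1,"z":4,"wx":0,"wy":1.2,"wz":-0.1,"claw":0.2},{"x":17,"y":0,"z":5,"wx":0,"wy":1.2,"wz":-0.2,"claw":0.2},{"x":16,"y":1,"z":5,"wx":0,"wy":1.2,"wz":-0.1,"claw":0.2},{"x":17,"y":1,"z":5,"wx":0.1,"wy":1.1,"wz":-0.2,"claw":0.2},{"x":16,"y":0,"z":5,"wx":0,"wy":1.2,"wz":-0.1,"claw":0.2}]
[{"x":2,"y":1,"z":11,"wx":0,"wy":0,"wz":0,"claw":0.2},{"x":2,"y":1,"z":11,"wx":0,"wy":0,"wz":0,"claw":0.2},{"x":3,"y":1,"z":11,"wx":0,"wy":0,"wz":0,"claw":0.2},{"x":2,"y":1,"z":11,"wx":0,"wy":0,"wz":0,"claw":0.2},{"x":2,"y":1,"z":11,"wx":0,"wy":0,"wz":0,"claw":0.2}]
```

servo_tool --rows '[{"x":17,"y":1,"z":4,"wx":0,"wy":1.2,"wz":-0.1,"claw":0.2},{"x":17,"y":0,"z":5,"wx":0,"wy":1.2,"wz":-0.2,"claw":0.2},{"x":16,"y":1,"z":5,"wx":0,"wy":1.2,"wz":-0.1,"claw":0.2},{"x":17,"y":1,"z":5,"wx":0.1,"wy":1.1,"wz":-0.2,"claw":0.2},{"x":16,"y":0,"z":5,"wx":0,"wy":1.2,"wz":-0.1,"claw":0.2}]' --squeeze 20

```text
clock: 11.6
eef_pos: [0.4065, 0.4621, 0.2483]
tcp_rot: [[-0.98, 0.068, 0.189], [0.051, 0.994, -0.092], [-0.194, -0.08, -0.978]]
contact_force: [-0.3, 0.8, 0.6]
opening: 0.0515
grip_force: 0.0
```

servo_tool --rows '[{"x":2,"y":1,"z":11,"wx":0,"wy":0,"wz":0,"claw":0.2},{"x":2,"y":1,"z":11,"wx":0,"wy":0,"wz":0,"claw":0.2},{"x":3,"y":1,"z":11,"wx":0,"wy":0,"wz":0,"claw":0.2},{"x":2,"y":1,"z":11,"wx":0,"wy":0,"wz":0,"claw":0.2},{"x":2,"y":1,"z":11,"wx":0,"wy":0,"wz":0,"claw":0.2}]'

```text
clock: 12.02
eef_pos: [0.4079, 0.4622, 0.1907]
tcp_rot: [[-0.979, 0.069, 0.19], [0.052, 0.994, -0.093], [-0.195, -0.081, -0.977]]
contact_force: [-0.1, 0.8, 0.3]
opening: 0.0514
grip_force: 0.0
```

servo_tool --rows '[{"x":0,"y":0,"z":0,"wx":0,"wy":0,"wz":0,"claw":-1},{"x":0,"y":0,"z":0,"wx":0,"wy":0,"wz":0,"claw":-1},{"x":0,"y":0,"z":0,"wx":0,"wy":0,"wz":0,"claw":-1},{"x":0,"y":0,"z":0,"wx":0,"wy":0,"wz":0,"claw":-1},{"x":0,"y":0,"z":0,"wx":0,"wy":0,"wz":0,"claw":-1}]'

```text
clock: 12.43
eef_pos: [0.4076, 0.4625, 0.1923]
tcp_rot: [[-0.979, 0.069, 0.19], [0.052, 0.994, -0.092], [-0.195, -0.08, -0.977]]
contact_force: [0.5, -0.8, 0.2]
opening: 0.0268
grip_force: 19.7
```

Run:
```python
from gp import *
from h import robot
s=robot.state();p,R,q=s["eef_pos"],s["tcp_rot"],s["joint_pos"];print(p,s["opening"],s["contact_force"])
ca=np.radians(-3.2);u=np.array([np.cos(ca),np.sin(ca),0])
r,p2,R2=line(p,R,p-u*.0245,R,5);report(q,r);js(r,-1)
d=R.T@(-u);print(d*24.5)
```

```text
[0.40760172 0.46245205 0.19229761] 0.026793476876803383 [ 0.47617446 -0.82590606  0.16734901]
end q [-1.43  1.38  1.2   1.59 -1.29  1.    1.56] clear 0.213 sp 0.09 lim 0.171
max row (np.float64(5.0990195135927845), np.float64(0.0))
[{"x":5,"y":0,"z":-1,"wx":0,"wy":0,"wz":0,"claw":-1},{"x":5,"y":0,"z":-1,"wx":0,"wy":0,"wz":0,"claw":-1},{"x":4,"y":0,"z":-1,"wx":0,"wy":0,"wz":0,"claw":-1},{"x":5,"y":0,"z":-1,"wx":0,"wy":0,"wz":0,"claw":-1},{"x":5,"y":0,"z":-1,"wx":0,"wy":0,"wz":0,"claw":-1}]
[24.02715717 -0.31664046 -4.77969216]
```

servo_tool --rows '[{"x":5,"y":0,"z":-1,"wx":0,"wy":0,"wz":0,"claw":-1},{"x":5,"y":0,"z":-1,"wx":0,"wy":0,"wz":0,"claw":-1},{"x":5,"y":0,"z":-1,"wx":0,"wy":0,"wz":0,"claw":-1},{"x":5,"y":0,"z":-1,"wx":0,"wy":0,"wz":0,"claw":-1},{"x":4,"y":0,"z":-1,"wx":0,"wy":0,"wz":0,"claw":-1}]'

```text
clock: 12.85
eef_pos: [0.3822, 0.4643, 0.192]
tcp_rot: [[-0.979, 0.068, 0.19], [0.051, 0.994, -0.092], [-0.195, -0.081, -0.978]]
contact_force: [1.1, -1.1, 0.0]
opening: 0.0268
grip_force: 19.7
```

servo_tool --rows '[{"x":0,"y":0,"z":0,"wx":0,"wy":0,"wz":0,"claw":-1},{"x":0,"y":0,"z":0,"wx":0,"wy":0,"wz":0,"claw":-1},{"x":0,"y":0,"z":0,"wx":0,"wy":0,"wz":0,"claw":-1},{"x":0,"y":0,"z":0,"wx":0,"wy":0,"wz":0,"claw":0.2},{"x":0,"y":0,"z":0,"wx":0,"wy":0,"wz":0,"claw":0.2}]'

```text
clock: 13.27
eef_pos: [0.3831, 0.4642, 0.192]
tcp_rot: [[-0.979, 0.068, 0.19], [0.052, 0.994, -0.092], [-0.195, -0.08, -0.978]]
contact_force: [0.0, -1.2, -0.1]
opening: 0.0502
grip_force: 0.0
```

servo_tool --rows '[{"x":0,"y":0,"z":0,"wx":0,"wy":0,"wz":0,"claw":0.2},{"x":0,"y":0,"z":0,"wx":0,"wy":0,"wz":0,"claw":0.2},{"x":-4,"y":-1,"z":-20,"wx":0,"wy":0,"wz":0,"claw":0.2},{"x":-5,"y":-2,"z":-25,"wx":0,"wy":0,"wz":0,"claw":0.2},{"x":-5,"y":-2,"z":-30,"wx":0,"wy":0,"wz":0,"claw":0.2}]'

```text
clock: 13.68
eef_pos: [0.3821, 0.4651, 0.2685]
tcp_rot: [[-0.98, 0.069, 0.189], [0.052, 0.994, -0.094], [-0.194, -0.082, -0.978]]
contact_force: [-0.4, 0.5, 0.4]
opening: 0.0512
grip_force: 0.0
```

```bash
python3 shot.py w6; sed -i 's/np.arange(-.12/np.arange(-.14/; s/T\[:,0\]>.012/T[:,0]>-.14/' held.py; python3 held.py w6 | head -44
```

```text
13.6833 [-1.445  1.281  1.274  1.565 -1.168  1.097  1.506] [0.382 0.465 0.269] [-0.392  0.502  0.364]
[[-0.98   0.069  0.189]
 [ 0.052  0.994 -0.094]
 [-0.194 -0.082 -0.978]]
-0.1375 n372 t -0.0310..0.0244 mid -0.0033 ztop 0.1415
-0.1325 n923 t -0.0304..0.0243 mid -0.0030 ztop 0.1378
-0.1275 n297 t -0.0295..0.0242 mid -0.0027 ztop 0.1318
-0.1225 n31 t -0.0275..0.0241 mid -0.0017 ztop 0.1109
-0.1175 n121 t -0.0079..0.0076 mid -0.0001 ztop 0.0500
-0.1125 n122 t -0.0079..0.0077 mid -0.0001 ztop 0.0497
-0.1075 n122 t -0.0080..0.0079 mid -0.0001 ztop 0.0497
-0.1025 n114 t -0.0073..0.0080 mid 0.0004 ztop 0.0501
-0.0975 n111 t -0.0074..0.0082 mid 0.0004 ztop 0.0501
-0.0925 n97 t -0.0074..0.0073 mid -0.0001 ztop 0.0498
-0.0875 n101 t -0.0075..0.0074 mid -0.0000 ztop 0.0499
-0.0825 n100 t -0.0076..0.0075 mid -0.0000 ztop 0.0498
-0.0775 n98 t -0.0076..0.0075 mid -0.0001 ztop 0.0500
-0.0725 n112 t -0.0309..0.0309 mid -0.0000 ztop 0.0499
-0.0675 n913 t -0.0344..0.0339 mid -0.0003 ztop 0.0521
-0.0625 n232 t -0.0337..0.0333 mid -0.0002 ztop 0.0554
-0.0575 n1040 t -0.0299..0.0272 mid -0.0014 ztop 0.0603
-0.0525 n272 t -0.0345..0.0336 mid -0.0005 ztop 0.0570
-0.0475 n233 t -0.0347..0.0339 mid -0.0004 ztop 0.0567
-0.0425 n252 t -0.0319..0.0309 mid -0.0005 ztop 0.0567
-0.0375 n229 t -0.0320..0.0313 mid -0.0003 ztop 0.0570
-0.0325 n154 t -0.0178..0.0179 mid 0.0000 ztop 0.0572
-0.0275 n139 t -0.0180..0.0183 mid 0.0001 ztop 0.0572
-0.0225 n128 t -0.0146..0.0141 mid -0.0002 ztop 0.0572
-0.0175 n124 t -0.0147..0.0130 mid -0.0008 ztop 0.0584
-0.0125 n111 t -0.0140..0.0132 mid -0.0004 ztop 0.0574
-0.0075 n96 t -0.0142..0.0134 mid -0.0004 ztop 0.0574
-0.0025 n42 t -0.0143..0.0135 mid -0.0004 ztop 0.0562
0.0025 n12 t -0.0143..0.0137 mid -0.0003 ztop 0.0515
flange s [-0.1557 -0.042 ] thumb back -0.15767828960228308
wing -1 z top 0.13761906363579035 s -0.13753735796324795
wing 1 z top 0.14816981811055033 s -0.14614589744996315
```

Run:
```python
from gp import *
z=np.load("pics/w6.npz");p,R,q=z["p"],z["R"],z["q"]
b=np.array([.5153,.5362]);ba=np.radians(-1.3);u=np.array([np.cos(ba),np.sin(ba)])
R2=Rg(ba,.06,-.3);g=b-u*.018
up=tcp([*g,.13],R2)
r1,p,R=line(p,R,up,R2,5);q1=report(q,r1)
dn=tcp([*g,.023],R2);r2,p,R=line(p,R,dn,R2,5);q2=report(q1,r2)
js(r1+r2,.45)
# preview transfer to tray
lift=p+np.array([0,0,.11]);r3,p,R=line(p,R,lift,R,5);q3=report(q2,r3)
for t,pi in((.06,-.3),(.15,-.3),(.25,-.35),(.3,-.4)):
  for gy in(.254,.259):
    R4=Rg(np.radians(-1),t,pi);g4=[.610,gy,.14]
    r4,p4,R4b=line(p,R,tcp(g4,R4),R4,14);q4=report(q3,r4)
    r5,p5,R5=line(p4,R4b,tcp([.610,gy,.03],R4),R4,5);print(t,pi,gy);report(q4,r5)
```

```text
end q [-1.33  1.36  1.33  1.14 -1.13  1.18  1.26] clear 0.197 sp 0.65 lim 0.191
max row (np.float64(22.045407685048602), np.float64(1.374772708486752))
end q [-1.34  1.49  1.26  1.17 -1.23  1.04  1.28] clear 0.197 sp 0.26 lim 0.204
max row (np.float64(22.15851980616034), np.float64(0.0))
[{"x":-13,"y":17,"z":-1,"wx":-0.4,"wy":-1.2,"wz":-0.2,"claw":0.45},{"x":-13,"y":17,"z":0,"wx":-0.3,"wy":-1.2,"wz":-0.3,"claw":0.45},{"x":-14,"y":17,"z":0,"wx":-0.4,"wy":-1.3,"wz":-0.2,"claw":0.45},{"x":-13,"y":17,"z":0,"wx":-0.3,"wy":-1.2,"wz":-0.3,"claw":0.45},{"x":-14,"y":17,"z":1,"wx":-0.4,"wy":-1.2,"wz":-0.2,"claw":0.45}]
[{"x":6,"y":1,"z":20,"wx":0,"wy":0,"wz":0,"claw":0.45},{"x":7,"y":1,"z":21,"wx":0,"wy":0,"wz":0,"claw":0.45},{"x":6,"y":2,"z":20,"wx":0,"wy":0,"wz":0,"claw":0.45},{"x":7,"y":1,"z":21,"wx":0,"wy":0,"wz":0,"claw":0.45},{"x":6,"y":1,"z":20,"wx":0,"wy":0,"wz":0,"claw":0.45}]
end q [-1.33  1.35  1.33  1.13 -1.12  1.18  1.26] clear 0.197 sp 0.26 lim 0.189
max row (np.float64(22.15851980616034), np.float64(0.0))
end q [-0.99  1.21  1.2   1.57 -1.27  0.92  2.03] clear 0.074 sp 0.38 lim 
[... 1640 characters left out ...]
4] clear 0.101 sp 0.27 lim 0.184
max row (np.float64(22.11334438749598), np.float64(0.0))
end q [-1.11  1.33  1.34  1.52 -1.11  0.9   1.76] clear 0.118 sp 0.28 lim 0.179
max row (np.float64(19.72308292331602), np.float64(1.1224972160321824))
0.3 -0.4 0.254
end q [-1.09  1.47  1.22  1.54 -1.27  0.76  1.79] clear 0.113 sp 0.27 lim 0.194
max row (np.float64(22.737634001804146), np.float64(0.0))
end q [-1.11  1.33  1.34  1.51 -1.11  0.9   1.75] clear 0.119 sp 0.28 lim 0.176
max row (np.float64(19.209372712298546), np.float64(1.1224972160321824))
0.3 -0.4 0.259
end q [-1.1   1.48  1.23  1.53 -1.26  0.77  1.78] clear 0.114 sp 0.27 lim 0.201
max row (np.float64(22.737634001804146), np.float64(0.0))
```

servo_tool --rows '[{"x":-13,"y":17,"z":-1,"wx":-0.4,"wy":-1.2,"wz":-0.2,"claw":0.45},{"x":-13,"y":17,"z":0,"wx":-0.3,"wy":-1.2,"wz":-0.3,"claw":0.45},{"x":-14,"y":17,"z":0,"wx":-0.4,"wy":-1.3,"wz":-0.2,"claw":0.45},{"x":-13,"y":17,"z":0,"wx":-0.3,"wy":-1.2,"wz":-0.3,"claw":0.45},{"x":-14,"y":17,"z":1,"wx":-0.4,"wy":-1.2,"wz":-0.2,"claw":0.45}]' --squeeze 40

```text
clock: 14.15
eef_pos: [0.4524, 0.5483, 0.2783]
tcp_rot: [[-0.955, 0.04, 0.295], [0.022, 0.998, -0.064], [-0.297, -0.055, -0.953]]
contact_force: [-0.7, 0.4, 0.6]
opening: 0.062
grip_force: 0.0
```

```bash
python3 shot.py w7
python3 - <<'E'
from meas2 import *
from gp import *
X,im,uv,C=cloud("w7")
s,t=along(X,np.array([.5469,.4406]),np.radians(-3.2));k=(np.abs(t)<.02)&(X[:,2]>.025)&(X[:,2]<.07)&(s<-.062)
print("a thumb back",s[k].min(),"n",k.sum(),"plunger",-s[k].min()-.077)
k=(np.abs(t)<.02)&(X[:,2]>.045)&(X[:,2]<.07)
for a in np.arange(-.14,.06,.02):
    q=k&(s>a)&(s<a+.02)
    if q.sum()>3: print(round(a+.01,3),q.sum(),t[q].min().round(4),t[q].max().round(4),np.percentile(X[q,2],97).round(4))
z=np.load("pics/w7.npz");p,R,q=z["p"],z["R"],z["q"]
b=np.array([.5153,.5362]);ba=np.radians(-1.3);u=np.array([np.cos(ba),np.sin(ba)])
R2=Rg(ba,.06,-.4);g=b-u*.018;dn=tcp([*g,.024],R2)
r2,p,R=line(p,R,dn,R2,5);report(q,r2);js(r2,.45)
E
```

```text
14.15 [-1.334  1.359  1.33   1.132 -1.128  1.175  1.255] [0.452 0.548 0.278] [-0.687  0.427  0.58 ]
[[-0.955  0.04   0.295]
 [ 0.022  0.998 -0.064]
 [-0.297 -0.055 -0.953]]
a thumb back -0.13281560803138442 n 3314 plunger 0.055815608031384426
-0.13 577 -0.014 0.0111 0.0556
-0.11 236 -0.0039 0.0066 0.0505
-0.09 205 -0.0038 0.0074 0.0505
-0.07 434 -0.0199 0.0199 0.0571
-0.05 1357 -0.02 0.0199 0.0593
-0.03 775 -0.0197 0.0197 0.057
-0.01 656 -0.015 0.0116 0.0574
0.01 556 -0.015 0.0116 0.0574
0.03 218 -0.0105 0.0117 0.058
0.05 18 0.0047 0.0115 0.0551
end q [-1.39  1.51  1.29  1.25 -1.26  0.94  1.29] clear 0.202 sp 0.29 lim 0.198
max row (np.float64(22.869193252058544), np.float64(1.2083045973594573))
[{"x":10,"y":1,"z":20,"wx":0,"wy":-1.1,"wz":0.1,"claw":0.45},{"x":9,"y":1,"z":21,"wx":0,"wy":-1.1,"wz":0,"claw":0.45},{"x":11,"y":1,"z":20,"wx":0.1,"wy":-1.2,"wz":0.1,"claw":0.45},{"x":10,"y":1,"z":20,"wx":0,"wy":-1.1,"wz":0.1,"claw":0.45},{"x":12,"y":0,"z":19,"wx":0,"wy":-1.1,"wz":0,"claw":0.45}]
```

Plunger a is at its stop (back of the thumb plate at −132.8 mm, i.e. 0.055) and the barrel is still seated. Now pick up b.

servo_tool --rows '[{"x":10,"y":1,"z":20,"wx":0,"wy":-1.1,"wz":0.1,"claw":0.45},{"x":9,"y":1,"z":21,"wx":0,"wy":-1.1,"wz":0,"claw":0.45},{"x":11,"y":1,"z":20,"wx":0.1,"wy":-1.2,"wz":0.1,"claw":0.45},{"x":10,"y":1,"z":20,"wx":0,"wy":-1.1,"wz":0.1,"claw":0.45},{"x":12,"y":0,"z":19,"wx":0,"wy":-1.1,"wz":0,"claw":0.45}]'

```text
clock: 14.62
eef_pos: [0.4364, 0.5457, 0.1653]
tcp_rot: [[-0.921, 0.046, 0.387], [0.021, 0.997, -0.069], [-0.389, -0.055, -0.919]]
contact_force: [0.5, 0.5, 0.4]
opening: 0.0618
grip_force: 0.0
```

servo_tool --rows '[{"x":0,"y":0,"z":0,"wx":0,"wy":0,"wz":0,"claw":-1},{"x":0,"y":0,"z":0,"wx":0,"wy":0,"wz":0,"claw":-1},{"x":0,"y":0,"z":0,"wx":0,"wy":0,"wz":0,"claw":-1},{"x":0,"y":0,"z":0,"wx":0,"wy":0,"wz":0,"claw":-1},{"x":0,"y":0,"z":0,"wx":0,"wy":0,"wz":0,"claw":-1}]'

```text
clock: 15.03
eef_pos: [0.4369, 0.546, 0.168]
tcp_rot: [[-0.921, 0.046, 0.387], [0.022, 0.997, -0.068], [-0.389, -0.054, -0.92]]
contact_force: [-1.1, -0.6, 5.5]
opening: 0.0289
grip_force: 40.8
```

Run:
```python
from gp import *
from h import robot
s=robot.state();p,R,q=s["eef_pos"],s["tcp_rot"],s["joint_pos"];print(s["clock"],p,s["opening"],s["grip_force"],s["contact_force"])
b=np.array([.5153,.5362,.015]);ba=np.radians(-1.3)
off=R.T@(b-p)                      # syringe centre in tool
T=np.array([.632,.257,.0])
r1,p,R=line(p,R,p+[0,0,.12],R,5)
R4=Rg(np.radians(-1),.3,-.4)
hov=np.array([*T[:2],.125])-R4@off
r2,p,R=line(p,R,hov,R4,15)
q2=report(q,r1+r2)
dn=np.array([*T[:2],.030])-R4@off
r3,p,R=line(p,R,dn,R4,5);report(q2,r3)
js(r1+r2,-1);print();js(r3,-1)
```

```text
15.0333 [0.43686697 0.54597733 0.16799365] 0.028878868933949125 40.76035737991333 [-1.10420687 -0.58502322  5.54570844]
end q [-1.1   1.34  1.34  1.5  -1.11  0.9   1.74] clear 0.117 sp 0.29 lim 0.149
max row (np.float64(24.24871130596428), np.float64(1.0))
end q [-1.1   1.47  1.24  1.51 -1.24  0.78  1.76] clear 0.113 sp 0.23 lim 0.204
max row (np.float64(19.44222209522358), np.float64(0.0))
[{"x":-9,"y":-1,"z":-22,"wx":0,"wy":0,"wz":0,"claw":-1},{"x":-10,"y":-2,"z":-22,"wx":0,"wy":0,"wz":0,"claw":-1},{"x":-9,"y":-1,"z":-22,"wx":0,"wy":0,"wz":0,"claw":-1},{"x":-9,"y":-1,"z":-22,"wx":0,"wy":0,"wz":0,"claw":-1},{"x":-10,"y":-1,"z":-22,"wx":0,"wy":0,"wz":0,"claw":-1}]
[{"x":-7,"y":-15,"z":5,"wx":0.9,"wy":0,"wz":0,"claw":-1},{"x":-8,"y":-16,"z":6,"wx":0.9,"wy":0,"wz":0,"claw":-1},{"x":-7,"y":-15,"z":5,"wx":0.9,"wy":0,"wz":-0.1,"claw":-1},{"x":-7,"y":-15,"z":6,"wx":1,"wy":0,"wz":0,"claw":-1},{"x":-7,"y":-16,"z":6,"wx":0.9,"wy":0,"wz":0,"claw":-1}]
[{"x":-8,"y":-15,"z":7,"wx":0.9,"wy":0,"wz":0,"claw":-1},{"x":-7,"y":-15,"z":6,"wx":0.9,"wy":0,"wz":0,"claw":-1},{"x":-7,"y":-14,"z":7,"wx":0.9,"wy":0,"wz":-0.1,"claw":-1},{"x":-7,"y":-15,"z":7,"wx":0.9,"wy":-0.1,"wz":0,"claw":-1},{"x":-7,"y":-15,"z":7,"wx":0.9,"wy":0,"wz":0,"claw":-1}]
[{"x":-8,"y":-14,"z":8,"wx":0.9,"wy":0,"wz":0,"claw":-1},{"x":-7,"y":-15,"z":8,"wx":1,"wy":0,"wz":0,"claw":-1},{"x":-7,"y":-14,"z":8,"wx":0.9,"wy":0,"wz":-0.1,"claw":-1},{"x":-7,"y":-14,"z":8,"wx":0.9,"wy":0,"wz":0,"claw":-1},{"x":-7,"y":-14,"z":9,"wx":0.9,"wy":0,"wz":0,"claw":-1}]

[{"x":7,"y":5,"z":17,"wx":0,"wy":0,"wz":0,"claw":-1},{"x":8,"y":5,"z":16,"wx":0,"wy":0,"wz":0,"claw":-1},{"x":7,"y":5,"z":17,"wx":0,"wy":0,"wz":0,"claw":-1},{"x":7,"y":6,"z":16,"wx":0,"wy":0,"wz":0,"claw":-1},{"x":8,"y":5,"z":17,"wx":0,"wy":0,"wz":0,"claw":-1}]
```

servo_tool --rows '[{"x":-9,"y":-1,"z":-22,"wx":0,"wy":0,"wz":0,"claw":-1},{"x":-10,"y":-2,"z":-22,"wx":0,"wy":0,"wz":0,"claw":-1},{"x":-9,"y":-1,"z":-22,"wx":0,"wy":0,"wz":0,"claw":-1},{"x":-9,"y":-1,"z":-22,"wx":0,"wy":0,"wz":0,"claw":-1},{"x":-10,"y":-1,"z":-22,"wx":0,"wy":0,"wz":0,"claw":-1}]'

```text
clock: 15.45
eef_pos: [0.437, 0.5463, 0.2883]
tcp_rot: [[-0.921, 0.046, 0.386], [0.022, 0.997, -0.068], [-0.388, -0.055, -0.92]]
contact_force: [0.0, -0.6, -1.2]
opening: 0.0286
grip_force: 40.1
```

servo_tool --rows '[{"x":-7,"y":-15,"z":5,"wx":0.9,"wy":0,"wz":0,"claw":-1},{"x":-8,"y":-16,"z":6,"wx":0.9,"wy":0,"wz":0,"claw":-1},{"x":-7,"y":-15,"z":5,"wx":0.9,"wy":0,"wz":-0.1,"claw":-1},{"x":-7,"y":-15,"z":6,"wx":1,"wy":0,"wz":0,"claw":-1},{"x":-7,"y":-16,"z":6,"wx":0.9,"wy":0,"wz":0,"claw":-1}]'

```text
clock: 15.87
eef_pos: [0.4769, 0.4656, 0.2818]
tcp_rot: [[-0.921, 0.076, 0.381], [0.02, 0.989, -0.149], [-0.388, -0.129, -0.912]]
contact_force: [-1.0, 1.0, -1.3]
opening: 0.0285
grip_force: 40.2
```

servo_tool --rows '[{"x":-8,"y":-15,"z":7,"wx":0.9,"wy":0,"wz":0,"claw":-1},{"x":-7,"y":-15,"z":6,"wx":0.9,"wy":0,"wz":0,"claw":-1},{"x":-7,"y":-14,"z":7,"wx":0.9,"wy":0,"wz":-0.1,"claw":-1},{"x":-7,"y":-15,"z":7,"wx":0.9,"wy":-0.1,"wz":0,"claw":-1},{"x":-7,"y":-15,"z":7,"wx":0.9,"wy":0,"wz":0,"claw":-1}]'

```text
clock: 16.28
eef_pos: [0.5165, 0.3859, 0.2766]
tcp_rot: [[-0.921, 0.104, 0.376], [0.018, 0.974, -0.226], [-0.39, -0.201, -0.899]]
contact_force: [1.2, 0.3, -1.1]
opening: 0.0283
grip_force: 40.2
```

servo_tool --rows '[{"x":-8,"y":-14,"z":8,"wx":0.9,"wy":0,"wz":0,"claw":-1},{"x":-7,"y":-15,"z":8,"wx":1,"wy":0,"wz":0,"claw":-1},{"x":-7,"y":-14,"z":8,"wx":0.9,"wy":0,"wz":-0.1,"claw":-1},{"x":-7,"y":-14,"z":8,"wx":0.9,"wy":0,"wz":0,"claw":-1},{"x":-7,"y":-14,"z":9,"wx":0.9,"wy":0,"wz":0,"claw":-1}]'

```text
clock: 16.7
eef_pos: [0.5568, 0.3061, 0.2706]
tcp_rot: [[-0.921, 0.132, 0.367], [0.016, 0.953, -0.303], [-0.389, -0.273, -0.88]]
contact_force: [0.9, -0.7, -0.2]
opening: 0.0285
grip_force: 40.2
```

```bash
python3 shot.py w8
python3 - <<'E'
from h import *
from meas2 import along
from gp import *
z=np.load("pics/w8.npz");C=cam("wrist",{"eef_pos":z["p"],"tcp_rot":z["R"]});d=z["d"].ravel()
v,u=np.mgrid[0:384,0:512];k=d>.05;X=at_depth(C,np.c_[u.ravel(),v.ravel()][k],d[k])
s,t=along(X,np.array([.6284,.2416]),np.radians(-.6))
k=(X[:,2]>.08)&(np.abs(t)<.06);T=(X-z["p"])@z["R"];k&=T[:,0]>.0
for a in np.arange(-.09,0.03,.006):
    q=k&(s>a)&(s<a+.006)
    if q.sum()>3: print(round(a+.003,3),q.sum(),t[q].min().round(4),t[q].max().round(4),np.percentile(X[q,2],97).round(4))
k2=(X[:,2]>.0105)&(X[:,2]<.018)&(np.abs(t)<.065)&(np.abs(s)<.1);Y=X[k2];print("tray",k2.sum(),t[k2].min(),t[k2].max(),s[k2].min(),s[k2].max())
E
```

```text
16.7 [-1.104  1.344  1.336  1.497 -1.111  0.9    1.739] [0.557 0.306 0.271] [ 0.947 -0.743 -0.247]
[[-0.921  0.132  0.367]
 [ 0.016  0.953 -0.303]
 [-0.389 -0.273 -0.88 ]]
-0.075 1854 -0.0335 -0.008 0.1364
-0.069 1126 -0.0352 -0.009 0.2029
-0.063 4444 -0.06 0.023 0.2119
-0.057 10042 -0.06 0.023 0.2077
-0.051 11333 -0.0587 0.0209 0.2027
-0.045 3690 -0.06 0.0181 0.1996
-0.039 2449 -0.0545 0.0163 0.1791
-0.033 1888 -0.06 0.0144 0.1785
-0.027 1777 -0.0599 0.0099 0.1572
-0.021 1031 -0.0479 0.0111 0.147
-0.015 279 -0.0433 -0.0019 0.1386
tray 3197 -0.05505064666086703 0.055661523836058026 -0.09051373886907815 0.08982000958569371
```

servo_tool --rows '[{"x":7,"y":3,"z":17,"wx":0,"wy":0,"wz":0,"claw":-1},{"x":8,"y":3,"z":17,"wx":0,"wy":0,"wz":0,"claw":-1},{"x":7,"y":3,"z":18,"wx":0,"wy":0,"wz":0,"claw":-1},{"x":7,"y":3,"z":17,"wx":0,"wy":0,"wz":0,"claw":-1},{"x":8,"y":3,"z":17,"wx":0,"wy":0,"wz":0,"claw":-1}]'

```text
clock: 17.17
eef_pos: [0.556, 0.2957, 0.1755]
tcp_rot: [[-0.921, 0.132, 0.367], [0.016, 0.953, -0.302], [-0.389, -0.273, -0.88]]
contact_force: [0.3, 0.5, -0.2]
opening: 0.0288
grip_force: 40.2
```

servo_tool --rows '[{"x":0,"y":0,"z":0,"wx":0,"wy":0,"wz":0,"claw":-0.25},{"x":0,"y":0,"z":0,"wx":0,"wy":0,"wz":0,"claw":-0.15},{"x":0,"y":0,"z":0,"wx":0,"wy":0,"wz":0,"claw":-0.05},{"x":0,"y":0,"z":0,"wx":0,"wy":0,"wz":0,"claw":0},{"x":0,"y":0,"z":0,"wx":0,"wy":0,"wz":0,"claw":0}]'

```text
clock: 17.58
eef_pos: [0.556, 0.2961, 0.1768]
tcp_rot: [[-0.921, 0.132, 0.367], [0.016, 0.953, -0.302], [-0.39, -0.273, -0.88]]
contact_force: [0.0, 0.4, -0.7]
opening: 0.0426
grip_force: 0.0
```

```bash
python3 shot.py w9
```

```text
17.5833 [-1.085  1.458  1.228  1.542 -1.253  0.762  1.803] [0.556 0.296 0.177] [ 0.     0.359 -0.683]
[[-0.921  0.132  0.367]
 [ 0.016  0.953 -0.302]
 [-0.39  -0.273 -0.88 ]]
```

View pics/w9.png

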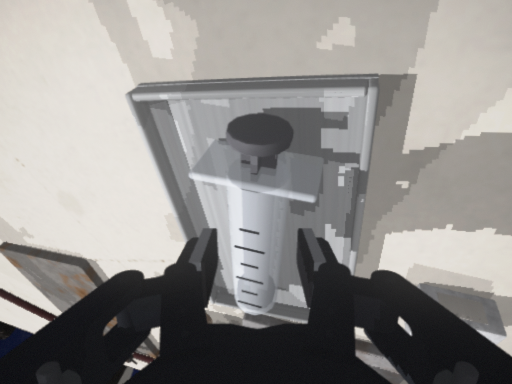

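servo_tool --rows '[{"x":0,"y":0,"z":-10,"wx":0,"wy":0,"wz":0,"claw":0},{"x":0,"y":0,"z":-20,"wx":0,"wy":0,"wz":0,"claw":0},{"x":0,"y":0,"z":-25,"wx":0,"wy":0,"wz":0,"claw":0},{"x":-5,"y":10,"z":-25,"wx":0,"wy":0,"wz":0,"claw":0},{"x":-10,"y":20,"z":-25,"wx":0,"wy":0,"wz":0,"claw":0}]'

```text
clock: 18.05
eef_pos: [0.5337, 0.3561, 0.2691]
tcp_rot: [[-0.921, 0.134, 0.367], [0.018, 0.952, -0.304], [-0.39, -0.273, -0.879]]
contact_force: [0.1, 0.8, 0.6]
opening: 0.0426
grip_force: 0.0
```

servo_tool --rows '[{"x":-10,"y":20,"z":-25,"wx":0,"wy":0,"wz":0,"claw":0},{"x":0,"y":25,"z":-20,"wx":0,"wy":0,"wz":0,"claw":0},{"x":0,"y":25,"z":-20,"wx":0,"wy":0,"wz":0,"claw":0},{"x":0,"y":10,"z":0,"wx":0,"wy":0,"wz":0,"claw":0},{"x":0,"y":0,"z":0,"wx":0,"wy":0,"wz":0,"claw":0}]'

```text
clock: 18.47
eef_pos: [0.5296, 0.4545, 0.3068]
tcp_rot: [[-0.92, 0.129, 0.369], [0.012, 0.953, -0.301], [-0.391, -0.273, -0.879]]
contact_force: [-0.3, -0.9, 0.3]
opening: 0.043
grip_force: 0.0
```

```bash
python3 shot.py w10
python3 - <<'E'
from meas2 import *
X,im,uv,C=cloud("w10")
s,t=along(X,np.array([.6284,.2416]),np.radians(-.6));k=(X[:,2]>.019)&(X[:,2]<.06)&(np.abs(s)<.1)&(np.abs(t)<.06)
for a in np.arange(-.09,0.09,.008):
    q=k&(s>a)&(s<a+.008)
    if q.sum()>3: print(round(a+.004,3),q.sum(),t[q].min().round(4),t[q].max().round(4),np.percentile(X[q,2],97).round(4))
print("s range",s[k].min(),s[k].max())
s,t=along(X,np.array([.5469,.4406]),np.radians(-3.2));k=(np.abs(t)<.02)&(X[:,2]>.025)&(X[:,2]<.07)&(np.abs(s)<.15)
print("a",s[k].min(),s[k].max(),np.percentile(X[k&(np.abs(s)<.03)][:,2],97),(t[k&(np.abs(s)<.02)].min(),t[k&(np.abs(s)<.02)].max()))
E
```

```text
18.4667 [-1.21   1.371  1.431  1.137 -0.962  1.187  1.324] [0.53  0.455 0.307] [-0.279 -0.932  0.332]
[[-0.92   0.129  0.369]
 [ 0.012  0.953 -0.301]
 [-0.391 -0.273 -0.879]]
-0.078 149 -0.0226 0.0038 0.0325
-0.07 123 -0.0239 -0.0021 0.0328
-0.062 293 -0.0168 0.0194 0.0341
-0.054 400 -0.0354 0.0183 0.0343
-0.046 169 -0.0339 0.0032 0.0343
-0.038 193 -0.0201 0.0045 0.034
-0.03 183 -0.0192 0.005 0.0345
-0.022 165 -0.0187 0.0071 0.0341
-0.014 169 -0.0171 0.0087 0.0342
-0.006 157 -0.0162 0.01 0.0341
0.002 153 -0.0145 0.0114 0.0341
0.01 148 -0.0138 0.0123 0.0343
0.018 136 -0.012 0.0132 0.0338
0.026 129 -0.0113 0.0147 0.034
0.034 125 -0.0098 0.015 0.0343
0.042 121 -0.009 0.016 0.0344
0.05 110 -0.0076 0.0168 0.0337
0.058 21 -0.0074 0.0126 0.0328
0.066 10 0.006 0.0106 0.0233
s range -0.07748561878303402 0.06666921822356403
a -0.052340770007533996 0.06623797231190984 0.05745112759333599 (np.float64(-0.014755973323677637), np.float64(0.014572856231635517))
```

View pics/w10.png

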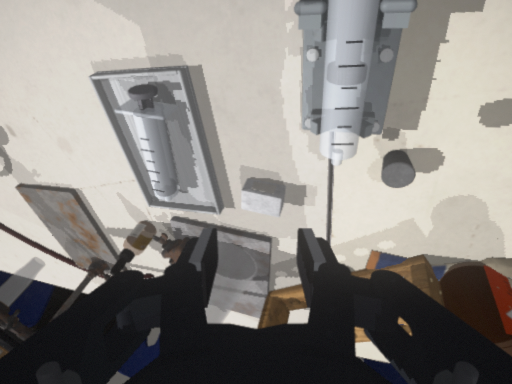

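```bash
python3 -c "
from bench import robot
print(robot.finish_job())"
```

```text
the job is handed in; nothing more can be done
None
```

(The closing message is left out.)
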